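# Chill the small bottles and set the timer

## Task

Put the small brown bottles to chill: stand every one of them upright inside the chill chest, shut the lid, and swing the steel hasp down over its catch until it lies flat against the front. Then wind the kitchen timer to 20 minutes, pressing it down so that only the dial turns, and leave it standing on the bench with its front still facing the bench's front edge. Leave the jigger and the lime alone.

Things in the scene. Friction and masses are not known exactly. Their poses are not given: they have to be found in the camera images.
- chest: sage-green insulated chill chest, cream lid; heavy, does not shift: outside 150 (its x) x 290 (its y) x 152 high without lid. Origin: centre of its underside, on the bench; -x is its front, z up. Walls 16 thick, white inner floor 12 and rim 152 above the origin; a light-blue freezer plate, 12 thick, 101 high, lines the back wall: free floor x -59 to +47, y -129 to +129
- chest_row (a point): centre of the free inner floor of the chest, at floor level; axes as the chest's. Four bottles fit in one row along y through this point, 60 apart
- chest_lid (a joint): lid angle about the hinge on the back rim: 0 = shut, 1.66 = wide open against its stop, leaning slightly back, as at the start. It stays open beyond 1.45; brought forward of 1.3 it sinks shut by itself on a damped hinge in 1 to 4 s, or can be pressed down. Lid 152 deep, 292 wide, 22 thick, 0.6 kg
- lid_edge (a point): middle of the lid's front edge face (half of its thickness); with the lid open this is the middle of its top edge. Axes: -x away from the hinge, z out of the lid's outer (upper) face, y along the edge (+-146)
- lid_hinge (a point): point on the lid's hinge axis, mid-width, 152 above the bench; the axis runs along the chest's y, 75 behind the chest's centre. The lid's underside lies in the plane of the axis
- hasp (a joint): angle of the steel hasp on the lid's front edge: 0 = hanging straight down flat against the chest's front with its slot over the small steel loop of the catch; 1.57 = standing straight out from the edge in the plane of the lid; stiff hinge (0.035 N m), stays where it is left; starts 1.85 to 2.25 (with the lid shut: sticking out and up)
- hasp_tip (a point): middle of the hasp's free end. The hasp is a plate 40 wide, 4 thick, 46 from hinge to tip; slot and loop do not stand proud of it. Pushed on its outer face it swings down and in
- hasp_hinge (a point): middle of the hasp's hinge pin, on the front edge of the lid; with the lid shut it is 81 in front of the chest's centre and 162 above the bench
- timer_mid (a point): round wind-up kitchen timer, cream, 78 across, 60 high, 0.19 kg, loose on four rubber feet on the bench: point on its axis half-way up (30 above the bench). Its -x points to its front, where the body has a red index stripe and the red zero mark. Twelve marks on the deck, one per 30 degrees = 5 minutes, run clockwise from the zero mark
- timer_dial (a joint): angle of the timer's dark dial, clockwise from above positive: 0 = red pointer at the zero mark, 0.5236 per 5 minutes; limits 0 and 5.76; starts 0 to 0.35. Winding takes 0.08 N m, more than the timer's own weight on the bench resists (unpressed, the whole timer turns with the dial); pressed down with 10 to 20 N it stays put. The dial stays where it is left
- dial_grip (a point): on the dial's axis, in the middle of its bar grip, 52 above the bench (8 below the top). The bar, 50 long, 14 wide, 25 high, stands on the dial's disc (57 across, top 35 above the bench), which turns with it and may be pressed with the fingertips. Its -x points along the bar to the pointer end
- bench_front (a point): fixed point on the bench near its front edge; its -x points square out of the front edge, to the robot
- bottle_1_mid (a point): small brown bottle with a red cap, 0.21 kg, 134 high, smooth glass (grip firmly), stands upright: this point is on its axis half-way up (67 above its foot). Body 48 across up to 80 above the foot, neck and cap 25 across from there to the top. Two to four of the bottles are present (absent: None)
- bottle_2_mid (a point): small brown bottle with a green cap, 0.21 kg, 134 high, smooth glass (grip firmly), stands upright: this point is on its axis half-way up (67 above its foot). Body 48 across up to 80 above the foot, neck and cap 25 across from there to the top. Two to four of the bottles are present (absent: None)
- bottle_3_mid (a point): small brown bottle with a red cap, 0.21 kg, 134 high, smooth glass (grip firmly), stands upright: this point is on its axis half-way up (67 above its foot). Body 48 across up to 80 above the foot, neck and cap 25 across from there to the top. Two to four of the bottles are present (absent: None)
- bottle_4_mid (a point): small brown bottle with a green cap, 0.21 kg, 134 high, smooth glass (grip firmly), stands upright: this point is on its axis half-way up (67 above its foot). Body 48 across up to 80 above the foot, neck and cap 25 across from there to the top. Two to four of the bottles are present (absent: None)
- jigger_mid (a point): brass jigger, 80 high, 44 across; bystander, this point half-way up
- lime_mid (a point): lime, 55 long, 45 high; bystander, this point at its centre
Mind the look-alikes: they are no part of the job. Leave any orange or pink look-alike of the part that bears bottle_1_mid alone.

How it is judged:
By the outcome, as a careful person would: the job done as asked, in the order asked, and still so for the second after the job is handed in, with the robot touching nothing.
Of bottle_1, bottle_2, bottle_3, bottle_4 only 2 to 4 are there at a start; the rules pass over those that are not, and their reading is None.
At some moment in a run one of timer may be knocked a few centimetres aside while the robot is not near it.
It also fails if it takes over 210 s, if anything falls off the work surface, if the arm or the gripper's body presses on something with over 40 N, if the wrist force passes 120 N, or if a joint passes its speed limit or range.

## Robot

A 6-joint arm with a two-finger parallel gripper is mounted at the origin on a cart in front of the work surface, level with it; the furniture and walls round the work are solid. World frame = base frame: x ahead of the robot, y to its left, z up, the work surface at z = 0. Lengths are in m, angles in degrees, forces in N, time in s.
With the tool pointing down it reaches from about 0.25 to 0.725 m from the base axis. Payload 9.7 kg.
Tool frame: the origin (TCP) lies at the very end of the fingers, on their centre line; the grasp point (between the pads) lies 19 mm behind it; z points along the fingers, y is the direction in which the jaws open and shut (so a half turn about z gives the same grasp; the last joint's range is limited). The gripper opens to 85 mm and grips with 20 to 120 N. Pads are 22 mm wide; open, the fingers measure 114 mm over their backs; the gripper's body (76 mm by 85 mm) begins 54 mm behind the grasp point. The pads swing forward as they close: fully open they stand 13 mm farther back than shut.
Start: joints at [-73.167, 4.979, 10.078, 95.1, 0, 90], TCP at [0.159, -0.526, 0.211] pointing down, gripper open.
Joint ranges: [-179.16, 179.16], [-48.56, 103.87], [-65.8, 70.77], [-126.05, 130.52], [-82.76, 87.17], [-180, 180]. Speed limits (degrees/s): [127.2, 127.2, 147.25, 180, 180, 180].

## Interface

Orientations are given as [roll, pitch, yaw] about the fixed x, y, z axes, in that order (R = Rz(yaw) Ry(pitch) Rx(roll)).
In Python, from workcell import bot gives the robot as it stands. The module is installed in compiled form; this text tells all that it offers.
- The arm moves only by the tool step_arm, never from a script. Its arguments are lists of equal length, an entry for each row: "dr": the turn, a rotation vector about the tool's x, y, z in rad, a list of three; "xyz": the shift along the tool's x, y, z in units of 40 mm (1.0 is 40 mm), a list of three; "gripper": the opening, from 0 (shut) to 1 (fully open). In form: {"dr": [[wx, wy, wz], ...], "xyz": [[x, y, z], ...], "gripper": [gripper, ...]}. A call has exactly 8 rows; each row is the pose to reach, as a shift and turn from the pose commanded when the call began, along the tool's axes at that moment; what a row does not reach only later rows make up. A row lasts 1/10 s, in which the tool goes at most 50 mm and 8.59 degrees, less where a joint would pass 70% of its speed; a pose out of reach is approached as far as the arm can. A call with a gripper value outside its range is refused whole. The fingers move at their own pace and stop on an object; "squeeze" is the grip in N (left out, the last holds). Time passes only in rows, so rows that repeat a pose let the fingers close, or fill a call up. It gives the time, the measured TCP pose, the force and the opening at its end, in the units of the state.
- bot.get_obs(): the state, without advancing time (a new reading comes with each control period).
- bot.camera(name): name is "scene" or "side" or "wrist"; returns a dict with "image" (480x640x3 uint8, red, green, blue), "camera_matrix" (3x3 intrinsics, pixels), "R" (3x3) and "t" (3): a world point X has camera coordinates R X + t. Camera axes: x right, y down, z forward; pixel columns grow to the right and rows downward; lengths in m; the calibration is good to about 2 mm. A picture is of the moment at which its call begins. There is no depth.
- bot.job_done(): hands the job in, once; it reports no verdict.
Trained networks look in a picture, given as the dict that the camera call returned (one of the last four; its "shot" number tells which), for a name from the list of things; names that differ only in an ending like _2 or _b are one class to them, and where a whole thing is asked for, a point or a joint stands for the part that bears it (a point fixed in the world has none). Each returns a list of dicts, best first, with "p" (0 to 1); they miss things now and then, are a little off and sometimes report something else, mostly with a low value. They report only what shows in the picture. A call takes as long as a camera call. They do not tell look-alikes from the thing itself.
- bot.regions_of(picture, thing): "region" (480x640 bool, what is visible of it) and "box" ([centre column, centre row, width, height] in pixels, round what is visible of it).
The state is a dict: "time": time; "q": joint angles; "qd": joint speeds; "joint_efforts": joint torques, N m; "ee_pos": TCP position; "tcp_rot": TCP orientation; "wrist_force": force on the tool from outside, world axes, zero at the start; "torque": the same for the moment, N m; "opening": finger opening in m.
Only numpy, scipy, OpenCV 4.12 (cv2) and the standard library are available. Lean on these libraries where they do the work, as an engineer would, in place of code of your own. Each camera call takes 0.05 s, during which the arm holds its last target.

## Working session

There is one attempt and no reset: what is moved stays moved. The work goes in short steps, Python scripts to look and compute and a tool call to move; the robot and the scene stay as the last step left them, time stands still between calls to the robot, and variables do not carry over. Pictures are saved under pics/ and viewed, and the job is handed in when it is done.

Besides the shell and the picture viewer there is one more tool, called after "Call:" as name(argument=value, ...), one argument or row to a line, values as JSON. step_arm: Moves the arm, as the interface text tells. Its arguments: {"type":"object","properties":{"dr":{"type":"array"},"xyz":{"type":"array"},"gripper":{"type":"array"},"squeeze":{"type":"number"}},"required":["dr","xyz","gripper"]}

```bash
ls; mkdir -p pics; python3 - <<'E'
from workcell import bot
import cv2
o=bot.get_obs()
print(o)
for n in ["scene","side","wrist"]:
    p=bot.camera(n)
    cv2.imwrite(f"pics/{n}0.png",p["image"][:,:,::-1])
    print(n,p["camera_matrix"].tolist(),p["R"].round(4).tolist(),p["t"].round(4).tolist(),p["shot"])
E
```

```text
pics
{'time': 0.0, 'q': array([-7.31665312e+01,  5.01154631e+00,  1.00329322e+01,  9.50992523e+01,
       -1.41118194e-03,  9.00015040e+01]), 'qd': array([ 0.12225335,  0.00496435, -0.06169646, -0.07207757,  0.03897872,
       -0.07828076]), 'joint_efforts': array([ 1.12151567e-03, -5.20392573e+01,  4.64800072e+01,  1.63774652e-02,
       -1.08613360e-04,  2.06911454e-05]), 'ee_pos': array([ 0.15919163, -0.52618309,  0.21046518]), 'tcp_rot': array([-1.79922134e+02,  1.41322460e-03,  1.68319667e+01]), 'wrist_force': array([-0.09969952,  0.35275277,  0.72587392]), 'torque': array([-0.01628827,  0.01227111,  0.02807658]), 'opening': 0.08532084326894157}
scene [[621.9070495619632, 0.0, 311.69241237587295], [0.0, 621.9070495619632, 230.41436302408528], [0.0, 0.0, 1.0]] [[-0.8786, -0.4775, -0.011], [-0.2024, 0.393, -0.897], [0.4326, -0.7858, -0.442]] [0.5894, 0.1031, 1.4944] 1
side [[526.6611979363735, 0.0, 327.0767706676711], [0.0, 526.6611979363735, 242.73022921371495], [0.0, 0.0, 1.0]] [[-0.9992, 0.0382, -0.0122], [0.0277, 0.4364, -0.8993], [-0.029, -0.8989, -0.4371]] [0.5616, -0.0173, 1.3237] 2
wrist [[348.3899066206911, 0.0, 324.70938042092064], [0.0, 348.3899066206911, 236.26597237239466], [0.0, 0.0, 1.0]] [[0.2893, -0.9572, -0.0006], [-0.9097, -0.2751, 0.311], [-0.2979, -0.0894, -0.9504]] [-0.5497, -0.0401, 0.3802] 3
```

View pics/scene0.png

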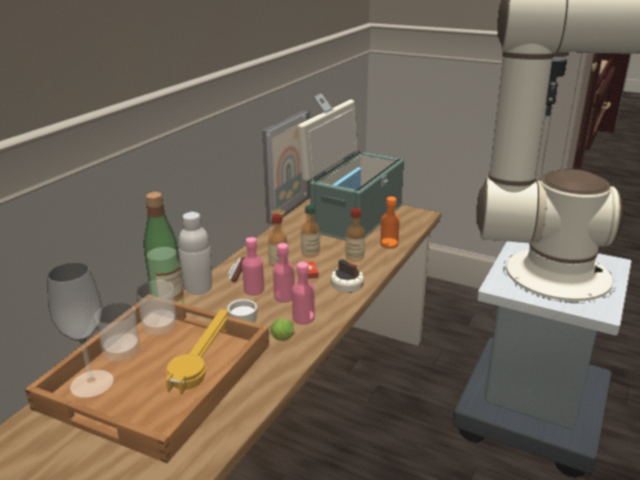

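View pics/side0.png

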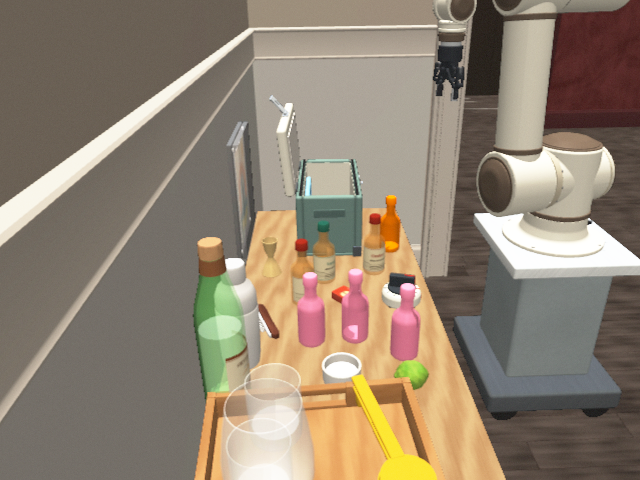

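View pics/wrist0.png

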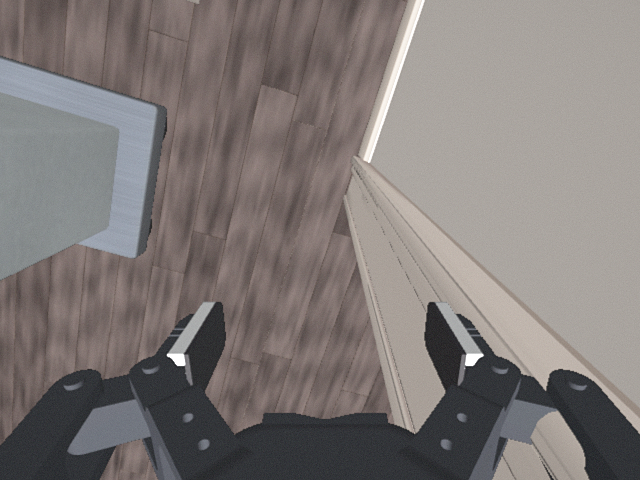

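The scene shows three brown bottles, at scene pixels (277,240) red cap, (310,232) green cap and (356,235) red cap. The look-alikes are orange at (390,222) and pink at (253,265), (284,275), (303,295). The timer is at (347,275), the lime at (282,328), and the open chest at (355,195) with its hasp up at (322,102).

```bash
cat > h.py <<'E'
from workcell import bot
import cv2, numpy as np
from scipy.spatial.transform import Rotation as Ro
def save(p,name,crop=None,scale=1):
    im=p["image"][:,:,::-1]
    if crop: im=im[crop[1]:crop[3],crop[0]:crop[2]]
    if scale!=1: im=cv2.resize(im,None,fx=scale,fy=scale,interpolation=cv2.INTER_CUBIC)
    cv2.imwrite("pics/"+name,im)
def ray(p,u,v):
    d=np.linalg.inv(p["camera_matrix"])@np.array([u,v,1.])
    R,t=np.array(p["R"]),np.array(p["t"])
    return -R.T@t, R.T@d
def onz(p,u,v,z):
    c,d=ray(p,u,v); return c+d*(z-c[2])/d[2]
def proj(p,X):
    X=np.atleast_2d(X); c=(np.array(p["R"])@X.T).T+np.array(p["t"]); q=(np.array(p["camera_matrix"])@c.T).T
    return q[:,:2]/q[:,2:]
def tri(rs):
    A=np.zeros((3,3));b=np.zeros(3)
    for c,d in rs:
        d=d/np.linalg.norm(d);M=np.eye(3)-np.outer(d,d);A+=M;b+=M@c
    return np.linalg.solve(A,b)
def tcp():
    o=bot.get_obs(); R=Ro.from_euler('xyz',o["tcp_rot"],degrees=True); return np.array(o["ee_pos"]),R,o
E
python3 - <<'E'
from h import *
for n in ["scene","side"]:
    p=bot.camera(n)
    for th in ["bottle_1_mid","timer_mid","chest","jigger_mid","lime_mid","chest_lid","hasp"]:
        r=bot.regions_of(p,th)
        print(n,th,[(round(x["p"],2),np.round(x["box"]).tolist()) for x in r])
E
```

```text
scene bottle_1_mid [(0.96, [388.0, 223.0, 18.0, 50.0]), (0.9, [304.0, 294.0, 23.0, 64.0]), (0.86, [356.0, 236.0, 17.0, 56.0]), (0.61, [285.0, 274.0, 21.0, 56.0]), (0.55, [251.0, 266.0, 24.0, 59.0])]
scene timer_mid [(0.9, [347.0, 278.0, 36.0, 33.0])]
scene chest [(0.65, [351.0, 168.0, 106.0, 146.0])]
scene jigger_mid [(0.55, [328.0, 137.0, 56.0, 88.0]), (0.45, [277.0, 211.0, 9.0, 9.0])]
scene lime_mid [(0.82, [280.0, 329.0, 28.0, 26.0])]
scene chest_lid [(0.62, [325.0, 139.0, 59.0, 87.0])]
scene hasp [(0.57, [323.0, 102.0, 24.0, 20.0]), (0.15, [347.0, 270.0, 23.0, 18.0])]
side bottle_1_mid [(0.88, [375.0, 245.0, 23.0, 63.0]), (0.79, [312.0, 308.0, 30.0, 75.0]), (0.77, [391.0, 223.0, 24.0, 58.0]), (0.76, [358.0, 306.0, 28.0, 70.0]), (0.57, [404.0, 325.0, 28.0, 77.0]), (0.4, [315.0, 175.0, 96.0, 162.0])]
side timer_mid [(0.97, [403.0, 292.0, 39.0, 34.0])]
side chest []
side jigger_mid [(0.76, [272.0, 257.0, 20.0, 40.0])]
side lime_mid [(0.74, [413.0, 376.0, 32.0, 28.0])]
side chest_lid [(0.58, [287.0, 146.0, 29.0, 102.0]), (0.22, [402.0, 286.0, 31.0, 20.0])]
side hasp [(0.68, [279.0, 104.0, 16.0, 22.0])]
```

```bash
python3 - <<'E'
from h import *
p=bot.camera("scene"); save(p,"s1.png",(230,80,430,340),3 if False else 2.3)
p=bot.camera("side"); save(p,"d1.png",(230,80,430,400),1.8)
E
```

```text
(no output)
```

View pics/s1.png

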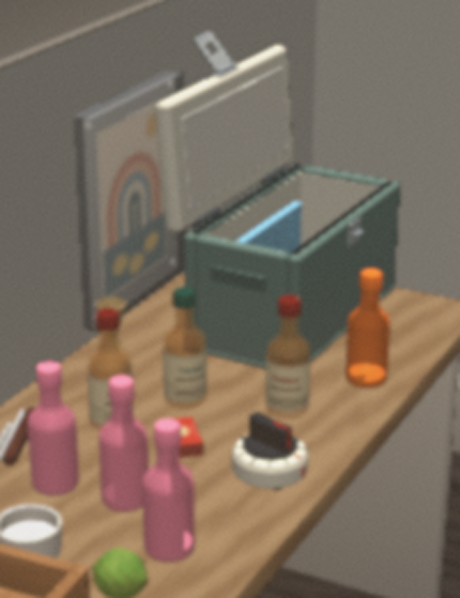

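View pics/d1.png

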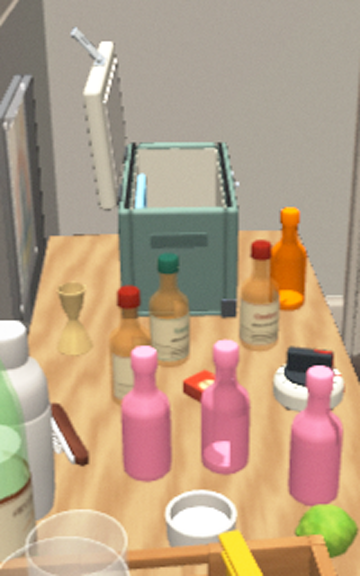

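```bash
python3 - <<'E'
from h import *
s=bot.camera("scene");d=bot.camera("side")
S=lambda a,b:(a/2.3+230,b/2.3+80); D=lambda a,b:(a/1.8+230,b/1.8+80)
pts={"redA cap":((107,319),(129,296)),"green":((184,295),(168,262)),"redB":((289,303),(261,249)),"orange":((372,275),(290,215)),
"pink1":((49,368),(145,353)),"pink2":((122,382),(227,348)),"pink3":((167,428),(320,374)),
"chest nearcorner rim front":((292,258),(237,210)),"chest left-near rim back":((190,235),(123,208)),"chest far front rim":((398,185),(237,147)),
"lid top near":((162,105),(97,92)),"lid top far":((284,50),(110,45)),"hasp tip":((205,35),(76,32)),
"timer":((270,455),(309,385)),"timer knob top":((268,432),(309,362)),"bottom near front corner":((292,358),(232,305))}
for k,(a,b) in pts.items():
    X=tri([ray(s,*S(*a)),ray(d,*D(*b))]); e=proj(s,X)[0]-S(*a)
    print(k,X.round(3),e.round(1), onz(s,*S(*a),.134).round(3) if 'c' else '',onz(d,*D(*b),.134).round(3))
E
```

```text
redA cap [0.619 0.269 0.126] [ 0.  -0.4] [0.608 0.286 0.134] [0.619 0.284 0.134]
green [0.575 0.182 0.126] [ 0. -0.] [0.567 0.197 0.134] [0.576 0.199 0.134]
redB [0.464 0.152 0.127] [-0.   0.2] [0.459 0.165 0.134] [0.467 0.169 0.134]
orange [0.414 0.043 0.127] [-0.   0.4] [0.409 0.056 0.134] [0.417 0.064 0.134]
pink1 [0.604 0.402 0.131] [ 0.  -0.2] [0.6   0.407 0.134] [0.604 0.406 0.134]
pink2 [0.526 0.394 0.131] [-0.   0.1] [0.523 0.399 0.134] [0.527 0.401 0.134]
pink3 [0.447 0.448 0.13 ] [ 0.1 -0.5] [0.442 0.456 0.134] [0.448 0.453 0.134]
chest nearcorner rim front [0.488 0.095 0.154] [ 0.  -0.1] [0.507 0.052 0.134] [0.482 0.042 0.134]
chest left-near rim back [0.627 0.072 0.15 ] [ 0.  -0.9] [0.643 0.043 0.134] [0.628 0.024 0.134]
chest far front rim [ 0.463 -0.16   0.157] [-0.   0.9] [ 0.488 -0.228  0.134] [ 0.456 -0.227  0.134]
lid top near [0.652 0.088 0.302] [0.  0.1] [ 0.931 -0.399  0.134] [ 0.684 -0.59   0.134]
lid top far [ 0.644 -0.211  0.295] [-0.  -0.2] [ 0.903 -0.772  0.134] [ 0.669 -1.026  0.134]
hasp tip [ 0.682 -0.071  0.34 ] [0. 0.] [ 1.072 -0.804  0.134] [ 0.756 -1.192  0.134]
timer [0.424 0.281 0.018] [-0.1  0.5] [0.341 0.457 0.134] [0.461 0.471 0.134]
timer knob top [0.425 0.282 0.047] [ 0.  -0.1] [0.36  0.422 0.134] [0.454 0.431 0.134]
bottom near front corner [0.491 0.082 0.022] [-0.2  1.1] [0.402 0.28  0.134] [0.514 0.311 0.134]
```

```bash
cat >> h.py <<'E'
def go(pos,yaw=None,roll=180,pitch=0,R=None,ref=None):
    P,Rc,o=tcp()
    Rt=R if R is not None else Ro.from_euler('xyz',[roll,pitch,yaw],degrees=True)
    d=Rc.inv().apply(np.array(pos)-P)/.04
    w=(Rc.inv()*Rt).as_rotvec()
    print("t",round(float(o["time"]),1),"at",P.round(4),"rot",np.round(o["tcp_rot"],1),"q",np.round(o["q"],0),"F",np.round(o["wrist_force"],1),"open",round(o["opening"],4))
    print("xyz",d.round(2).tolist(),"dr",w.round(3).tolist())
E
python3 - <<'E'
from h import *
go([.40,-.15,.46],75)
E
```

```text
t 1.1 at [ 0.1593 -0.5264  0.2112] rot [180.    0.   16.8] q [-73.   5.  10.  95.  -0.  90.] F [ 0.2 -0.9 -0.2] open 0.0851
xyz [8.49, -7.27, -6.22] dr [-0.0, 0.0, -1.015]
```

Call:
step_arm(
  dr=[
    [0,0,0],
    [0,0,-0.1],
    [0,0,-0.25],
    [0,0,-0.4],
    [0,0,-0.55],
    [0,0,-0.7],
    [0,0,-0.85],
    [0,0,-1.0],
  ],
  xyz=[
    [0,0,-1.2],
    [0.3,-0.3,-2.4],
    [1.5,-1.3,-3.6],
    [2.7,-2.3,-4.8],
    [3.9,-3.3,-6.0],
    [5.1,-4.3,-6.2],
    [6.3,-5.4,-6.2],
    [7.5,-6.4,-6.2],
  ],
  gripper=[1,1,1,1,1,1,1,1],
)

```text
time: 1.95
ee_pos: [0.3103, -0.2908, 0.4412]
tcp_rot: [179.9, 0.0, 74.4]
wrist_force: [0.9, -0.7, -0.7]
opening: 0.0855
```

```bash
python3 - <<'E'
from h import *
go([.45,.08,.45],90)
E
```

```text
t 1.9 at [ 0.3103 -0.2908  0.4412] rot [179.9   0.   74.4] q [-43.   1.  34. 123.   0.  62.] F [ 0.9 -0.7 -0.7] open 0.0855
xyz [9.87, 0.88, -0.23] dr [0.001, 0.001, -0.272]
```

Call:
step_arm(
  dr=[
    [0,0,-0.03],
    [0,0,-0.06],
    [0,0,-0.1],
    [0,0,-0.14],
    [0,0,-0.18],
    [0,0,-0.22],
    [0,0,-0.25],
    [0,0,-0.27],
  ],
  xyz=[
    [1.2,0.1,0],
    [2.4,0.3,0],
    [3.6,0.4,0],
    [4.9,0.5,0],
    [6.1,0.6,0],
    [7.4,0.7,-0.2],
    [8.6,0.8,-0.2],
    [9.8,0.9,-0.2],
  ],
  gripper=[1,1,1,1,1,1,1,1],
)

```text
time: 2.75
ee_pos: [0.4517, 0.0772, 0.4485]
tcp_rot: [179.9, -0.0, 89.7]
wrist_force: [1.0, -1.1, 0.9]
opening: 0.0852
```

```bash
python3 - <<'E'
from h import *
go([.45,.08,.45],90)
p=bot.camera("wrist"); save(p,"w1.png")
for th in ["bottle_1_mid","timer_mid","chest","jigger_mid","lime_mid","hasp"]:
    r=bot.regions_of(p,th)
    print(th,[(round(x["p"],2),np.round(x["box"]).tolist()) for x in r])
print(-p["R"].T@p["t"])
np.savez("w1.npz",**{k:p[k] for k in("camera_matrix","R","t","image")})
E
```

```text
t 2.8 at [0.4517 0.0772 0.4485] rot [179.9  -0.   89.7] q [ 10.   7.  41. 124.  -0. 100.] F [ 1.  -1.1  0.9] open 0.0852
xyz [0.07, -0.04, -0.04] dr [0.001, -0.0, -0.005]
bottle_1_mid [(0.96, [304.0, 194.0, 28.0, 40.0]), (0.92, [335.0, 126.0, 31.0, 35.0])]
timer_mid [(0.79, [308.0, 39.0, 53.0, 57.0]), (0.69, [408.0, 102.0, 43.0, 35.0]), (0.6, [446.0, 38.0, 56.0, 52.0]), (0.18, [550.0, 355.0, 66.0, 46.0])]
chest [(0.91, [460.0, 270.0, 251.0, 210.0]), (0.22, [334.0, 126.0, 32.0, 31.0])]
jigger_mid [(0.91, [478.0, 127.0, 48.0, 23.0])]
lime_mid []
hasp [(0.62, [550.0, 355.0, 72.0, 46.0])]
[0.45213344 0.15697194 0.61147624]
```

View pics/w1.png

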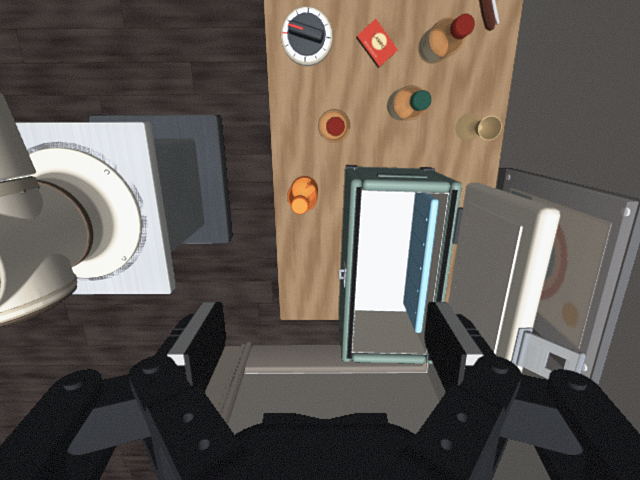

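The wrist view shows caps at red (335,126), green (420,100) and red (461,27). The orange look-alike is at (300,195), the jigger at (489,127), and the timer at (307,36) with its pointer near the front. Next I'll zoom in on the chest and timer.

```bash
python3 - <<'E'
from h import *
p=dict(np.load("w1.npz")); save(p,"w1c.png",(320,150,640,400),2.4)
save(p,"w1t.png",(260,0,520,220),3)
E
```

```text
(no output)
```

View pics/w1c.png

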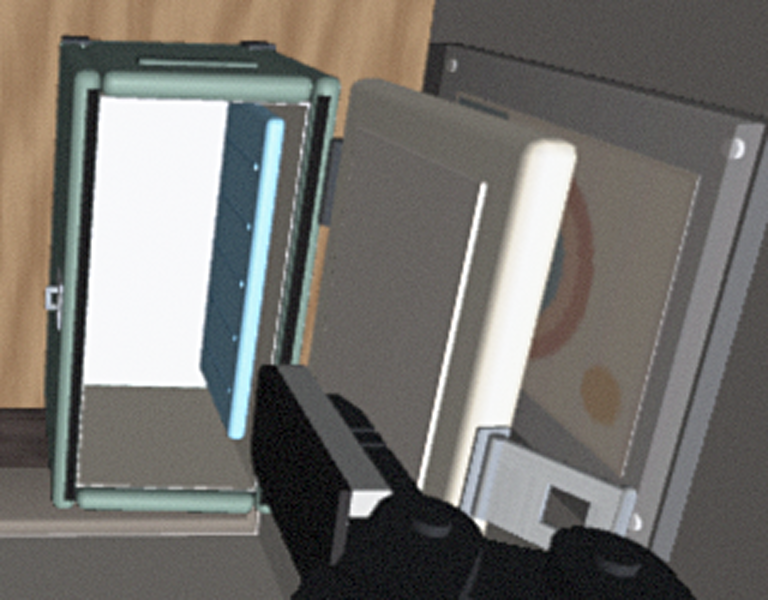

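View pics/w1t.png

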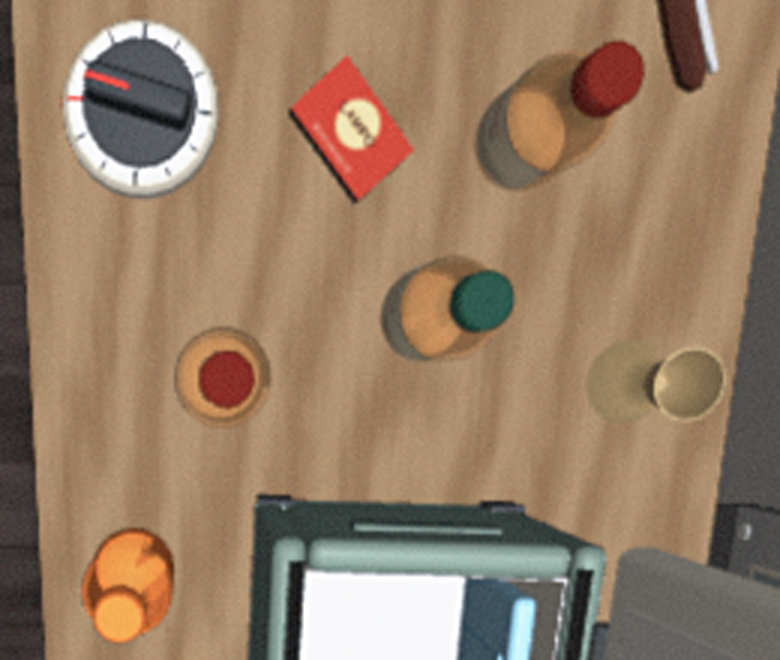

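```bash
python3 - <<'E'
from h import *
p=dict(np.load("w1.npz"))
C=lambda a,b:(a/2.4+320,b/2.4+150)
T=lambda a,b:(a/3+260,b/3)
c={}
for n,a in {"front+y":(75,72),"back+y":(339,79),"front-y":(53,507),"inF+y":(100,95),"inF-y":(78,487),"inB+y":(308,103)}.items():
    c[n]=onz(p,*C(*a),.150); print(n,c[n].round(4))
v=c["front+y"]-c["front-y"]; print(np.linalg.norm(v),np.degrees(np.arctan2(-v[0],v[1])))
v=c["back+y"]-c["front+y"]; print(np.linalg.norm(v),np.degrees(np.arctan2(v[1],v[0])))
for n,a,z in [("redB",(227,379),.134),("green",(483,301),.134),("redA",(609,77),.134),("orange",(119,614),.134),("jig",(691,383),.08),("timer",(140,104),.045)]:
    print(n,onz(p,*T(*a),z).round(4))
ob=[onz(p,*T(*a),0.012) for a in []]
# matchbox, edges
for n,a,z in [("box1",(347,58),.02),("box2",(412,150),.02),("box3",(355,202),0),("box4",(289,110),0),("knife",(690,90),0.01),("bench front",(25,300),0),("bench front2",(15,10),0),("bench back",(720,480),0),("ptr",(87,73),.06),("ptrend",(185,120),.06),("index",(68,98),.035)]:
    print(n,onz(p,*T(*a),z).round(4))
for n,a,z in [("lidtop+y",(556,145),.303),("hasp L",(497,440),.30),("hasp tip R",(635,490),.34),("catch",(52,297),.13)]:
    print(n,onz(p,*C(*a),z).round(4))
E
```

```text
front+y [0.4874 0.0839 0.15  ]
back+y [0.6336 0.0792 0.15  ]
front-y [ 0.4781 -0.2022  0.15  ]
inF+y [0.5016 0.0711 0.15  ]
inF-y [ 0.4942 -0.1867  0.15  ]
inB+y [0.6178 0.0659 0.15  ]
0.2862483954305995 -1.8724631243421508
0.1462292940016531 -1.8601845041198062
redB [0.467  0.1517 0.134 ]
green [0.576  0.1827 0.134 ]
redA [0.6199 0.2664 0.134 ]
orange [0.417  0.0473 0.134 ]
jig [0.6941 0.1479 0.08  ]
timer [0.4276 0.2766 0.045 ]
box1 [0.5293 0.3015 0.02  ]
box2 [0.5639 0.2605 0.02  ]
box3 [0.5388 0.2395 0.    ]
box4 [0.5028 0.283  0.    ]
knife [0.7053 0.2888 0.01  ]
bench front [0.3608 0.1919 0.    ]
bench front2 [0.3634 0.3285 0.    ]
bench back [0.7548 0.0931 0.    ]
ptr [0.404  0.2863 0.06  ]
ptrend [0.4492 0.2667 0.06  ]
index [0.3921 0.2815 0.035 ]
lidtop+y [0.6587 0.0794 0.303 ]
hasp L [ 0.661  -0.0522  0.3   ]
hasp tip R [ 0.6912 -0.048   0.34  ]
catch [ 0.477  -0.0604  0.13  ]
```

Candidates in the wrist view are brown (335,126), brown (420,100), brown (461,27) and orange (300,195), with pink ones out of view. The close crop shows brown glass bodies with red, green and red caps, so those three are mine. I'll start with the nearest red-capped one, bottle B.

Call:
step_arm(
  dr=[
    [0,0,0],
    [0,0,0],
    [0,0,0],
    [0,0,0],
    [0,0,0],
    [0,0,0],
    [0,0,0],
    [0,0,0],
  ],
  xyz=[
    [0.6,0.15,1.0],
    [1.2,0.3,2.0],
    [1.86,0.38,3.0],
    [1.86,0.38,4.1],
    [1.86,0.38,5.2],
    [1.86,0.38,6.3],
    [1.86,0.38,7.1],
    [1.86,0.38,7.6],
  ],
  gripper=[1,1,1,1,1,1,1,1],
  squeeze=70,
)

```text
time: 3.9
ee_pos: [0.4663, 0.1474, 0.1417]
tcp_rot: [-179.9, 0.0, 89.4]
wrist_force: [-0.1, 0.1, 0.6]
opening: 0.0856
```

```bash
python3 - <<'E'
from h import *
go([.467,.1517,.095],90)
p=bot.camera("wrist"); save(p,"w2.png")
E
```

```text
t 3.9 at [0.4663 0.1474 0.1417] rot [-179.9    0.    89.4] q [ 18.  -4.  -7.  87.  -0. 108.] F [-0.1  0.1  0.6] open 0.0856
xyz [0.11, 0.02, 1.17] dr [-0.002, 0.001, -0.01]
```

View pics/w2.png

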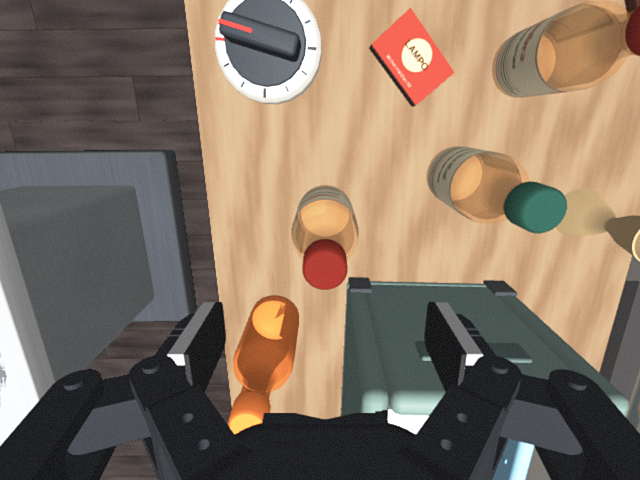

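```bash
python3 - <<'E'
from h import *
p=bot.camera("wrist"); print(onz(p,324,264,.134).round(4), onz(p,536,207,.134).round(4),onz(p,267,46,.045).round(4))
go([.467,.1517,.095],90)
E
```

```text
[0.4654 0.1566 0.134 ] [0.5704 0.1861 0.134 ] [0.4285 0.2749 0.045 ]
t 4.0 at [0.4659 0.1474 0.1418] rot [-1.798e+02  1.000e-01  8.950e+01] q [ 18.  -4.  -7.  88.  -0. 108.] F [-0.4  0.2  0.3] open 0.0854
xyz [0.11, 0.03, 1.17] dr [-0.003, 0.001, -0.009]
```

Call:
step_arm(
  dr=[
    [0,0,0],
    [0,0,0],
    [0,0,0],
    [0,0,0],
    [0,0,0],
    [0,0,0],
    [0,0,0],
    [0,0,0],
  ],
  xyz=[
    [0.18,0,0.3],
    [0.18,0,0.9],
    [0.18,0,1.15],
    [0.18,0,1.15],
    [0.18,0,1.15],
    [0.18,0,1.15],
    [0.18,0,1.15],
    [0.18,0,1.15],
  ],
  gripper=[1,1,1,1,0.2,0,0,0],
  squeeze=70,
)

```text
time: 4.8
ee_pos: [0.4676, 0.1565, 0.0986]
tcp_rot: [180.0, -0.0, 89.6]
wrist_force: [-0.3, 0.2, -0.6]
opening: 0.0277
```

Call:
step_arm(
  dr=[
    [0,0,0],
    [0,0,0],
    [0,0,0],
    [0,0,0],
    [0,0,0],
    [0,0,0],
    [0,0,0],
    [0,0,0],
  ],
  xyz=[
    [0,0,0],
    [0,0,0],
    [0,0,-0.3],
    [0,0,-1.0],
    [0,0,-2.0],
    [0,0,-3.0],
    [0,0,-4.0],
    [0,0,-4.9],
  ],
  gripper=[0,0,0,0,0,0,0,0],
)

```text
time: 5.6
ee_pos: [0.467, 0.1563, 0.2966]
tcp_rot: [179.9, -0.0, 89.6]
wrist_force: [1.5, 0.5, -2.7]
opening: 0.0224
```

```bash
python3 - <<'E'
from h import *
go([.5473,-.1318,.29],88)
p=bot.camera("wrist"); save(p,"w3.png")
E
```

```text
t 5.6 at [0.467  0.1563 0.2966] rot [179.9  -0.   89.6] q [ 19.  -0.  15. 105.   0. 109.] F [ 1.5  0.5 -2.7] open 0.0224
xyz [-7.19, 2.06, 0.16] dr [0.001, -0.0, 0.028]
```

View pics/w3.png

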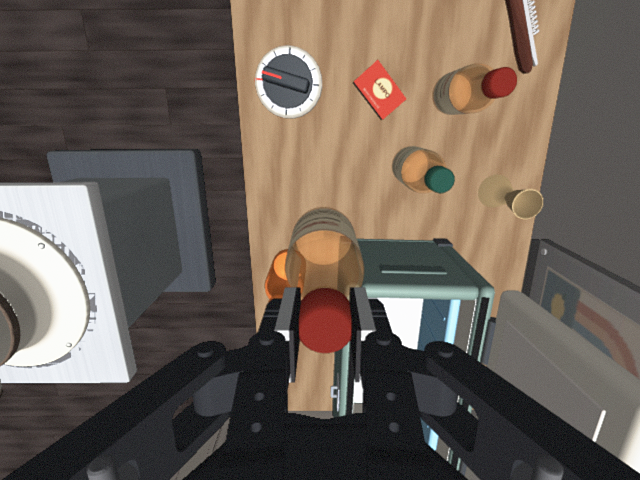

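Call:
step_arm(
  dr=[
    [0,0,0],
    [0,0,0],
    [0,0,0.01],
    [0,0,0.01],
    [0,0,0.02],
    [0,0,0.03],
    [0,0,0.03],
    [0,0,0.03],
  ],
  xyz=[
    [-0.8,0.2,0],
    [-1.8,0.5,0],
    [-2.9,0.8,0],
    [-4.0,1.1,0],
    [-5.1,1.5,0],
    [-6.1,1.8,0],
    [-6.9,2.0,0],
    [-7.2,2.06,0],
  ],
  gripper=[0,0,0,0,0,0,0,0],
)

```text
time: 6.45
ee_pos: [0.5479, -0.135, 0.2934]
tcp_rot: [-179.9, 0.0, 87.7]
wrist_force: [0.3, -0.4, -2.3]
opening: 0.0219
```

```bash
python3 - <<'E'
from h import *
go([.5473,-.1318,.112],88)
p=bot.camera("wrist"); save(p,"w4.png")
E
```

```text
t 6.5 at [ 0.5479 -0.135   0.2934] rot [-179.9    0.    87.7] q [-14.  10.  25. 105.  -0.  78.] F [ 0.3 -0.4 -2.3] open 0.0219
xyz [0.08, -0.01, 4.54] dr [-0.001, 0.0, -0.005]
```

View pics/w4.png

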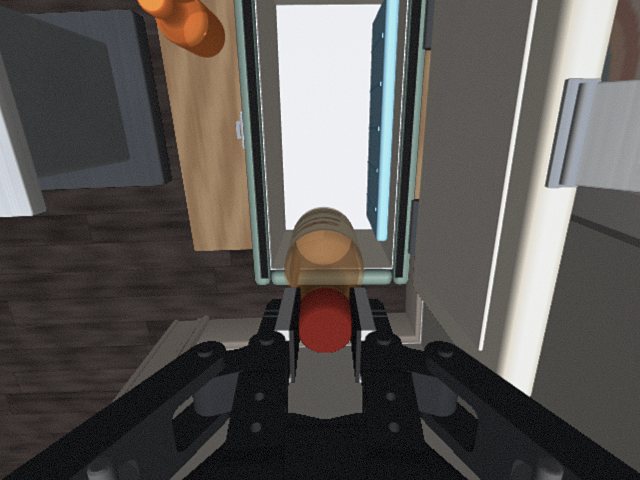

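```bash
python3 - <<'E'
from h import *
p=bot.camera("wrist")
for a in [(258,281),(408,281),(393,150),(252,150),(277,5),(396,5)]: print(a,onz(p,*a,.15).round(4))
print(onz(p,322,240,.2-0.0).round(4))
E
```

```text
(258, 281) [ 0.4808 -0.1986  0.15  ]
(408, 281) [ 0.6256 -0.2044  0.15  ]
(393, 150) [ 0.6086 -0.0804  0.15  ]
(252, 150) [ 0.488  -0.0756  0.15  ]
(277, 5) [0.5183 0.0305 0.15  ]
(396, 5) [0.6086 0.0268 0.15  ]
[ 0.5456 -0.1423  0.2   ]
```

Call:
step_arm(
  dr=[
    [0,0,0],
    [0,0,0],
    [0,0,0],
    [0,0,0],
    [0,0,0],
    [0,0,0],
    [0,0,0],
    [0,0,0],
  ],
  xyz=[
    [0.1,0,0.7],
    [0.1,0,1.5],
    [0.1,0,2.4],
    [0.1,0,3.2],
    [0.1,0,3.9],
    [0.1,0,4.3],
    [0.1,0,4.5],
    [0.1,0,4.5],
  ],
  gripper=[0,0,0,0,0,0,0,0],
)

```text
time: 7.35
ee_pos: [0.5473, -0.127, 0.1136]
tcp_rot: [-179.9, -0.0, 87.9]
wrist_force: [0.4, 0.6, -1.1]
opening: 0.0221
```

```bash
python3 - <<'E'
from h import *
go([.5473,-.1318,.112],88)
E
```

```text
t 7.3 at [ 0.5473 -0.127   0.1136] rot [-179.9   -0.    87.9] q [-13.   6.   0.  84.   0.  79.] F [ 0.4  0.6 -1.1] open 0.0221
xyz [-0.12, 0.0, 0.04] dr [-0.001, -0.0, -0.001]
```

Call:
step_arm(
  dr=[
    [0,0,0],
    [0,0,0],
    [0,0,0],
    [0,0,0],
    [0,0,0],
    [0,0,0],
    [0,0,0],
    [0,0,0],
  ],
  xyz=[
    [0,0,0.04],
    [0,0,0.06],
    [0,0,0.06],
    [0,0,0.06],
    [0,0,0.06],
    [0,0,-0.3],
    [0,0,-1.0],
    [0,0,-2.0],
  ],
  gripper=[0,0,0.5,0.5,0.5,0.5,0.5,0.5],
)

```text
time: 8.15
ee_pos: [0.547, -0.128, 0.1945]
tcp_rot: [-179.9, -0.0, 87.9]
wrist_force: [1.3, -0.8, -0.2]
opening: 0.0426
```

```bash
python3 - <<'E'
from h import *
p=bot.camera("wrist"); save(p,"w5.png")
go([.573,.1845,.20],90)
E
```

```text
t 8.2 at [ 0.5488 -0.1284  0.2027] rot [1.796e+02 1.000e-01 8.790e+01] q [-13.   6.  10.  94.  -0.  79.] F [-2.5  1.3  4.7] open 0.0428
xyz [7.84, 0.31, 0.06] dr [0.007, 0.002, -0.037]
```

View pics/w5.png

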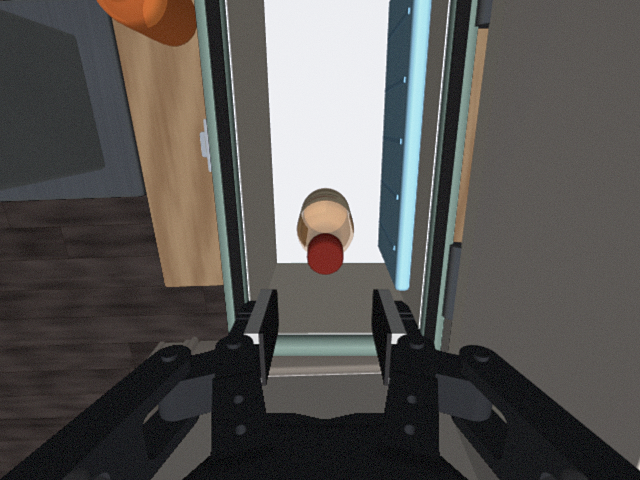

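Bottle 1 stands upright in the chest, its cap at (325,253). The green-capped one is next.

Call:
step_arm(
  dr=[
    [0,0,0],
    [0,0,0],
    [0,0,-0.01],
    [0,0,-0.01],
    [0,0,-0.02],
    [0,0,-0.03],
    [0,0,-0.04],
    [0,0,-0.04],
  ],
  xyz=[
    [0.7,0,-0.5],
    [1.8,0.1,-0.5],
    [3.0,0.2,-0.5],
    [4.2,0.3,-0.5],
    [5.4,0.3,-0.5],
    [6.6,0.3,-0.5],
    [7.5,0.3,-0.3],
    [7.85,0.3,0],
  ],
  gripper=[0.5,0.5,0.5,0.7,1,1,1,1],
)

```text
time: 9.0
ee_pos: [0.5716, 0.1885, 0.1952]
tcp_rot: [179.9, -0.1, 90.4]
wrist_force: [-0.8, -1.0, -0.5]
opening: 0.0854
```

```bash
python3 - <<'E'
from h import *
p=bot.camera("wrist"); save(p,"w6.png")
go([.573,.1845,.098],90)
r=bot.regions_of(p,"bottle_1_mid")
print([(round(x["p"],2),np.round(x["box"]).tolist()) for x in r])
E
```

```text
t 9.1 at [0.571  0.1886 0.1921] rot [-179.9   -0.    90.3] q [ 18.  12.  16.  94.   0. 108.] F [-0.3  1.  -1.8] open 0.0853
xyz [-0.1, 0.05, 2.35] dr [-0.001, -0.0, 0.006]
[(0.68, [169.0, 330.0, 59.0, 56.0]), (0.43, [151.0, 108.0, 74.0, 66.0])]
```

View pics/w6.png

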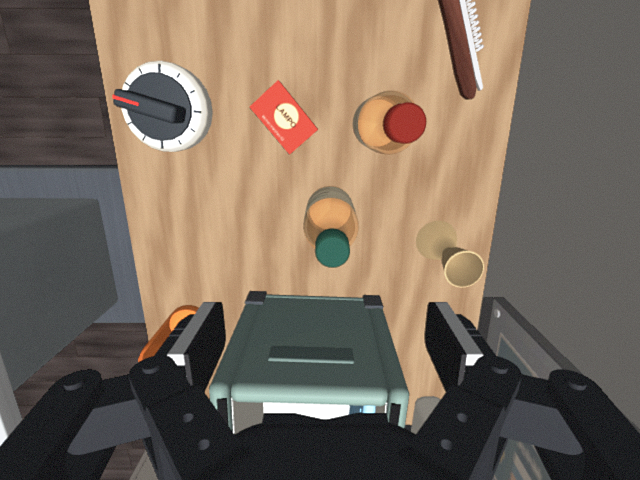

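```bash
python3 - <<'E'
from h import *
p=bot.camera("wrist")
print(onz(p,332,249,.134).round(4),onz(p,404,124,.134).round(4),onz(p,463,269,.08).round(4),onz(p,162,108,.045).round(4),onz(p,118,100,.035))
go([.573,.1845,.098],90)
E
```

```text
[0.5758 0.1848 0.134 ] [0.6185 0.2656 0.134 ] [0.6897 0.1472 0.08  ] [0.434  0.2769 0.045 ] [0.39261591 0.28349068 0.035     ]
t 9.2 at [0.571  0.1853 0.1935] rot [-179.9    0.    90.2] q [ 18.  12.  16.  94.  -0. 108.] F [-0.2 -0.2  0.1] open 0.0857
xyz [-0.02, 0.05, 2.39] dr [-0.001, 0.001, 0.004]
```

Call:
step_arm(
  dr=[
    [0,0,0],
    [0,0,0],
    [0,0,0],
    [0,0,0],
    [0,0,0],
    [0,0,0],
    [0,0,0],
    [0,0,0],
  ],
  xyz=[
    [0,0.1,0.7],
    [0,0.1,1.4],
    [0,0.1,2.0],
    [0,0.1,2.35],
    [0,0.1,2.35],
    [0,0.1,2.35],
    [0,0.1,2.35],
    [0,0.1,2.35],
  ],
  gripper=[1,1,1,1,1,0.2,0,0],
  squeeze=70,
)

```text
time: 9.95
ee_pos: [0.5761, 0.1853, 0.1015]
tcp_rot: [179.9, -0.0, 90.2]
wrist_force: [1.3, -0.0, -0.6]
opening: 0.0441
```

Call:
step_arm(
  dr=[
    [0,0,0],
    [0,0,0],
    [0,0,0],
    [0,0,0],
    [0,0,0],
    [0,0,0],
    [0,0,0],
    [0,0,0],
  ],
  xyz=[
    [0,0,0],
    [0,0,0],
    [0,0,0],
    [0,0,-0.6],
    [0,0,-1.6],
    [0,0,-2.7],
    [0,0,-3.8],
    [0,0,-4.8],
  ],
  gripper=[0,0,0,0,0,0,0,0],
)

```text
time: 10.75
ee_pos: [0.575, 0.1852, 0.2939]
tcp_rot: [180.0, -0.0, 90.2]
wrist_force: [-0.1, 0.8, -0.4]
opening: 0.022
```

```bash
python3 - <<'E'
from h import *
go([.5503,-.0618,.29],88)
p=bot.camera("wrist"); save(p,"w7.png")
E
```

```text
t 10.8 at [0.575  0.1852 0.2939] rot [180.   -0.   90.2] q [ 18.  16.  32. 106.   0. 108.] F [-0.1  0.8 -0.4] open 0.022
xyz [-6.17, -0.64, 0.1] dr [0.0, -0.0, 0.038]
```

View pics/w7.png

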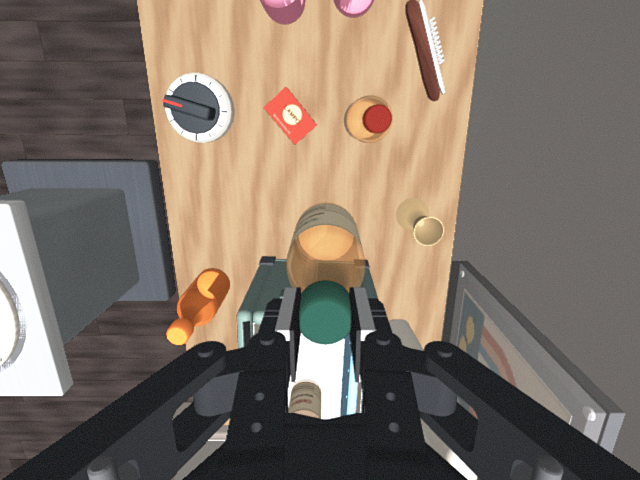

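Call:
step_arm(
  dr=[
    [0,0,0],
    [0,0,0],
    [0,0,0.01],
    [0,0,0.02],
    [0,0,0.03],
    [0,0,0.04],
    [0,0,0.04],
    [0,0,0.04],
  ],
  xyz=[
    [-0.5,-0.5,0],
    [-1.3,-0.64,0],
    [-2.3,-0.64,0],
    [-3.3,-0.64,0],
    [-4.3,-0.64,0],
    [-5.3,-0.64,0],
    [-5.9,-0.64,0],
    [-6.15,-0.64,0.2],
  ],
  gripper=[0,0,0,0,0,0,0,0],
)

```text
time: 11.6
ee_pos: [0.5505, -0.063, 0.2841]
tcp_rot: [180.0, 0.0, 87.8]
wrist_force: [0.3, 1.1, -1.8]
opening: 0.0217
```

```bash
python3 - <<'E'
from h import *
go([.5503,-.0618,.114],88)
E
```

```text
t 11.6 at [ 0.5505 -0.063   0.2841] rot [180.    0.   87.8] q [ -7.   8.  22. 104.  -0.  86.] F [ 0.3  1.1 -1.8] open 0.0217
xyz [0.03, -0.01, 4.25] dr [0.001, 0.0, -0.004]
```

Call:
step_arm(
  dr=[
    [0,0,0],
    [0,0,0],
    [0,0,0],
    [0,0,0],
    [0,0,0],
    [0,0,0],
    [0,0,0],
    [0,0,0],
  ],
  xyz=[
    [0,0,0.7],
    [0,0,1.6],
    [0,0,2.5],
    [0,0,3.4],
    [0,0,4.0],
    [0,0,4.2],
    [0,0,4.27],
    [0,0,4.3],
  ],
  gripper=[0,0,0,0,0,0,0,0],
)

```text
time: 12.4
ee_pos: [0.5507, -0.0604, 0.113]
tcp_rot: [179.9, -0.0, 87.9]
wrist_force: [-3.8, 1.3, 8.7]
opening: 0.0217
```

Call:
step_arm(
  dr=[
    [0,0,0],
    [0,0,0],
    [0,0,0],
    [0,0,0],
    [0,0,0],
    [0,0,0],
    [0,0,0],
    [0,0,0],
  ],
  xyz=[
    [0,0,0.02],
    [0,0,0.02],
    [0,0,0.02],
    [0,0,0.02],
    [0,0,0.02],
    [0,0,-0.3],
    [0,0,-1.0],
    [0,0,-2.0],
  ],
  gripper=[0,0,0.5,0.5,0.5,0.5,0.5,0.5],
)

```text
time: 13.2
ee_pos: [0.5496, -0.0608, 0.1921]
tcp_rot: [-179.8, -0.0, 87.9]
wrist_force: [1.3, -0.0, 0.2]
opening: 0.0423
```

```bash
python3 - <<'E'
from h import *
p=bot.camera("wrist"); save(p,"w8.png")
go([.619,.266,.20],90)
E
```

```text
t 13.2 at [ 0.5516 -0.061   0.2004] rot [179.6   0.   87.9] q [-6.  5.  9. 93. -0. 86.] F [-3.  -0.4  5.3] open 0.0424
xyz [8.23, 1.38, 0.01] dr [0.007, 0.001, -0.037]
```

View pics/w8.png

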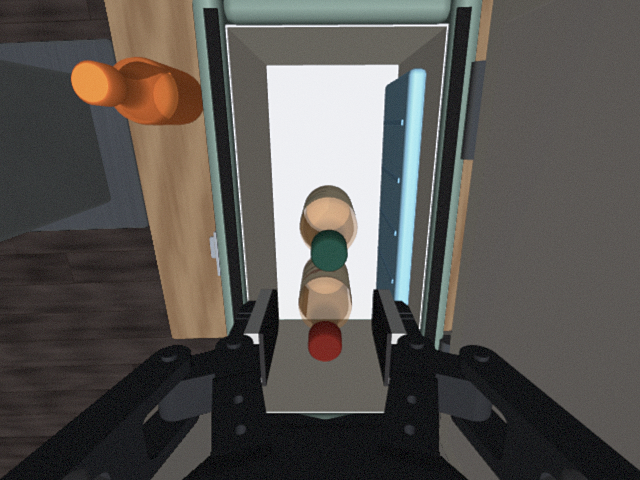

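Call:
step_arm(
  dr=[
    [0,0,0],
    [0,0,0],
    [0,0,-0.01],
    [0,0,-0.01],
    [0,0,-0.02],
    [0,0,-0.03],
    [0,0,-0.04],
    [0,0,-0.04],
  ],
  xyz=[
    [0.8,0,-0.5],
    [2.0,0,-0.5],
    [3.2,0,-0.5],
    [4.4,0,-0.5],
    [5.6,0.2,-0.5],
    [6.7,0.7,-0.5],
    [7.7,1.2,-0.3],
    [8.2,1.4,0],
  ],
  gripper=[0.5,0.5,0.5,0.5,0.7,1,1,1],
)

```text
time: 14.05
ee_pos: [0.6198, 0.2682, 0.1922]
tcp_rot: [179.9, -0.1, 90.3]
wrist_force: [0.4, -0.4, 0.8]
opening: 0.0855
```

```bash
python3 - <<'E'
from h import *
p=bot.camera("wrist"); save(p,"w9.png")
go([.619,.266,.099],90)
print(proj(p,[.619,.266,.134]))
E
```

```text
t 14.1 at [0.6195 0.2695 0.1887] rot [-179.9   -0.    90.3] q [ 23.  23.  29.  96.   0. 113.] F [-0.4  0.9 -3.1] open 0.0858
xyz [-0.09, -0.01, 2.24] dr [-0.002, -0.0, 0.006]
[[323.1482288  249.85288735]]
```

View pics/w9.png

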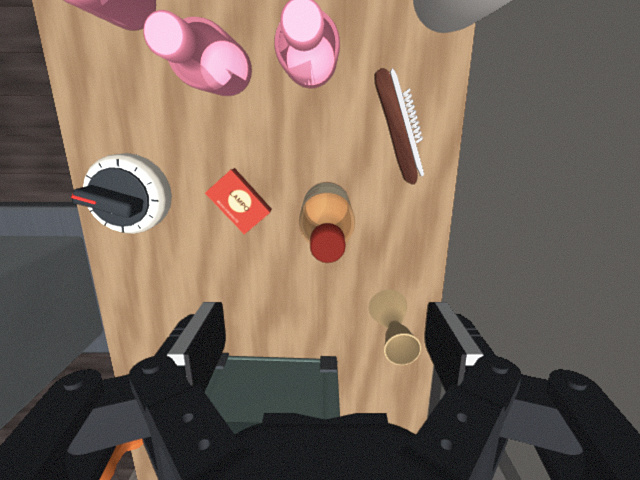

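Call:
step_arm(
  dr=[
    [0,0,0],
    [0,0,0],
    [0,0,0],
    [0,0,0],
    [0,0,0],
    [0,0,0],
    [0,0,0],
    [0,0,0],
  ],
  xyz=[
    [0,0.05,0.7],
    [0,0.05,1.4],
    [0,0.05,2.0],
    [0,0.05,2.25],
    [0,0.05,2.25],
    [0,0.05,2.25],
    [0,0.05,2.25],
    [0,0.05,2.25],
  ],
  gripper=[1,1,1,1,1,0.2,0,0],
  squeeze=70,
)

```text
time: 14.9
ee_pos: [0.6212, 0.2651, 0.1036]
tcp_rot: [179.9, -0.0, 90.2]
wrist_force: [0.3, -0.0, 0.6]
opening: 0.0439
```

Call:
step_arm(
  dr=[
    [0,0,0],
    [0,0,0],
    [0,0,0],
    [0,0,0],
    [0,0,0],
    [0,0,0],
    [0,0,0],
    [0,0,0],
  ],
  xyz=[
    [0,0,0],
    [0,0,0],
    [0,0,0],
    [0,0,-0.6],
    [0,0,-1.6],
    [0,0,-2.7],
    [0,0,-3.8],
    [0,0,-4.8],
  ],
  gripper=[0,0,0,0,0,0,0,0],
)

```text
time: 15.7
ee_pos: [0.6201, 0.2646, 0.296]
tcp_rot: [180.0, -0.0, 90.2]
wrist_force: [0.9, 0.8, -1.1]
opening: 0.0216
```

```bash
python3 - <<'E'
from h import *
go([.5522,.009,.29],88)
p=bot.camera("wrist"); save(p,"w10.png")
E
```

```text
t 15.7 at [0.6201 0.2646 0.296 ] rot [180.   -0.   90.2] q [ 23.  29.  49. 111.   0. 113.] F [ 0.9  0.8 -1.1] open 0.0216
xyz [-6.39, -1.72, 0.15] dr [0.0, -0.0, 0.038]
```

View pics/w10.png

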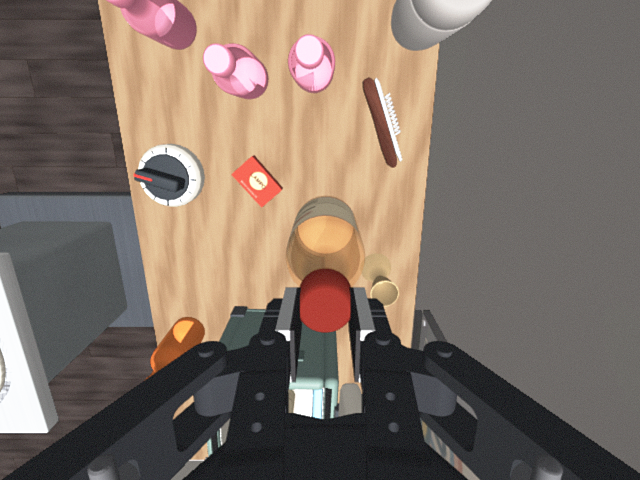

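Call:
step_arm(
  dr=[
    [0,0,0],
    [0,0,0],
    [0,0,0.01],
    [0,0,0.02],
    [0,0,0.03],
    [0,0,0.04],
    [0,0,0.04],
    [0,0,0.04],
  ],
  xyz=[
    [-0.5,-0.6,0],
    [-1.2,-1.4,0],
    [-2.2,-1.72,0],
    [-3.3,-1.72,0],
    [-4.4,-1.72,0],
    [-5.4,-1.72,0],
    [-6.1,-1.72,0],
    [-6.4,-1.72,0],
  ],
  gripper=[0,0,0,0,0,0,0,0],
)

```text
time: 16.55
ee_pos: [0.5523, 0.0063, 0.2936]
tcp_rot: [-180.0, 0.0, 87.7]
wrist_force: [0.2, 0.6, -1.2]
opening: 0.0217
```

```bash
python3 - <<'E'
from h import *
go([.5522,.009,.1155],88)
E
```

```text
t 16.6 at [0.5523 0.0063 0.2936] rot [-180.     0.    87.7] q [  1.   8.  23. 105.  -0.  93.] F [ 0.2  0.6 -1.2] open 0.0217
xyz [0.07, -0.0, 4.45] dr [-0.001, 0.0, -0.004]
```

Call:
step_arm(
  dr=[
    [0,0,0],
    [0,0,0],
    [0,0,0],
    [0,0,0],
    [0,0,0],
    [0,0,0],
    [0,0,0],
    [0,0,0],
  ],
  xyz=[
    [0.07,0,0.7],
    [0.07,0,1.6],
    [0.07,0,2.5],
    [0.07,0,3.4],
    [0.07,0,4.1],
    [0.07,0,4.35],
    [0.07,0,4.42],
    [0.07,0,4.45],
  ],
  gripper=[0,0,0,0,0,0,0,0],
)

```text
time: 17.35
ee_pos: [0.5532, 0.0117, 0.1171]
tcp_rot: [179.9, -0.0, 87.9]
wrist_force: [0.2, -0.8, -1.6]
opening: 0.0219
```

Call:
step_arm(
  dr=[
    [0,0,0],
    [0,0,0],
    [0,0,0],
    [0,0,0],
    [0,0,0],
    [0,0,0],
    [0,0,0],
    [0,0,0],
  ],
  xyz=[
    [0,0,0.03],
    [0,0,0.03],
    [0,0,0.03],
    [0,0,0.03],
    [0,0,0.03],
    [0,0,-0.3],
    [0,0,-1.2],
    [0,0,-2.4],
  ],
  gripper=[0,0,0.5,0.5,0.5,0.5,0.5,0.5],
)

```text
time: 18.15
ee_pos: [0.5517, 0.0114, 0.2124]
tcp_rot: [-179.8, 0.0, 87.9]
wrist_force: [1.1, 0.1, 0.6]
opening: 0.0425
```

```bash
python3 - <<'E'
from h import *
p=bot.camera("wrist"); save(p,"w11.png")
go([.54,.02,.42],88)
E
```

```text
t 18.2 at [0.5537 0.0114 0.2222] rot [179.5  -0.   87.9] q [ 1.  5. 12. 96.  0. 93.] F [-5.  -0.5  5.8] open 0.0431
xyz [0.2, -0.31, -4.95] dr [0.009, -0.001, -0.002]
```

View pics/w11.png

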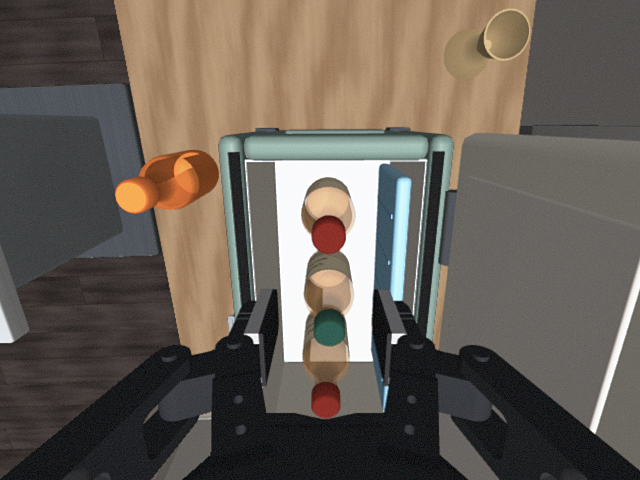

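All three bottles stand upright in the chest, with caps at (328,234), (330,326) and (326,400). Before closing the lid, one high look to the left to be sure no fourth brown bottle is hidden there.

Call:
step_arm(
  dr=[
    [0,0,0],
    [0,0,0],
    [0,0,0],
    [0,0,0],
    [0,0,0],
    [0,0,0],
    [0,0,0],
    [0,0,0],
  ],
  xyz=[
    [0,0,-0.7],
    [0.2,-0.3,-1.8],
    [0.9,-0.8,-2.8],
    [1.9,-1.2,-3.6],
    [2.9,-1.6,-4.2],
    [3.9,-1.8,-4.6],
    [4.9,-2.0,-4.8],
    [5.8,-2.2,-5.0],
  ],
  gripper=[0.5,0.5,0.5,0.5,0.5,0.5,0.5,0.5],
)

```text
time: 19.0
ee_pos: [0.4725, 0.2482, 0.4139]
tcp_rot: [179.9, -0.1, 87.9]
wrist_force: [-0.1, -0.7, 0.0]
opening: 0.0427
```

```bash
python3 - <<'E'
from h import *
p=bot.camera("wrist"); save(p,"w12.png")
go([.54,.02,.42],88)
E
```

```text
t 19.1 at [0.4716 0.2522 0.4137] rot [180.   -0.2  88. ] q [ 28.  15.  46. 121.   0. 120.] F [2.5 2.9 0.8] open 0.0428
xyz [-5.74, 1.91, -0.17] dr [0.001, -0.003, 0.001]
```

View pics/w12.png

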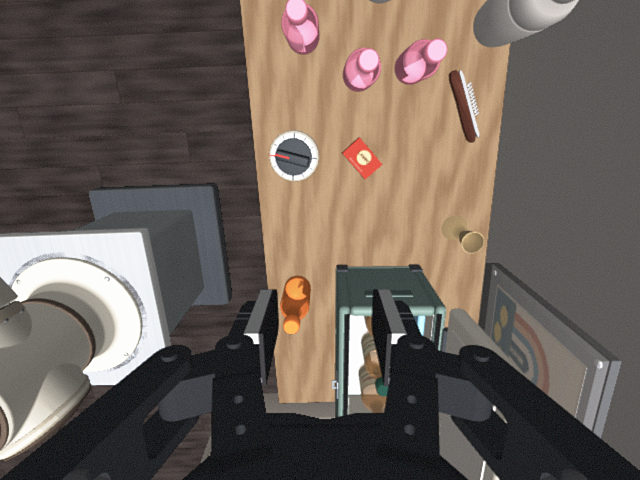

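```bash
python3 - <<'E'
from h import *
p=dict(np.load("w1.npz")); q=bot.camera("wrist"); s=bot.camera("scene"); d=bot.camera("side")
save(q,"w13.png",(420,230,640,480),2.4); save(s,"s2.png",(230,70,430,270),3); save(d,"d2.png",(220,80,400,290),2.8)
E
```

```text
(no output)
```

View pics/w13.png

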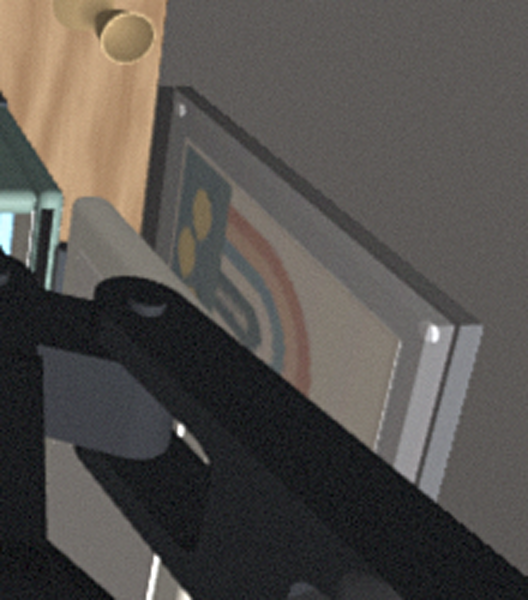

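View pics/s2.png

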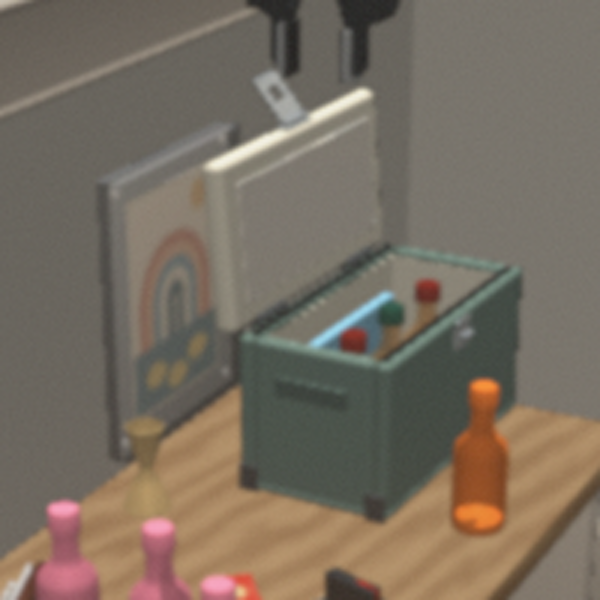

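View pics/d2.png

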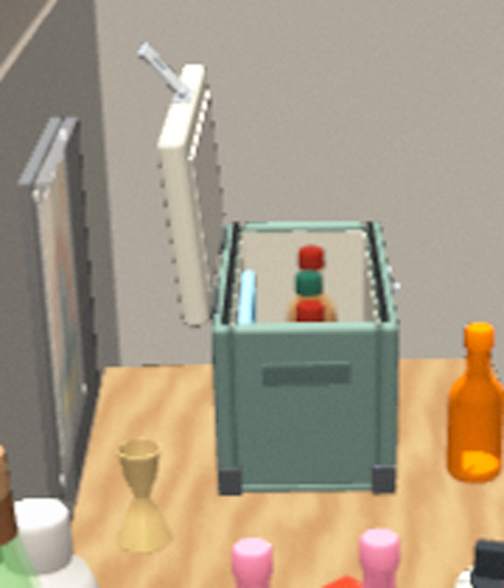

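```bash
python3 - <<'E'
from h import *
q=bot.camera("wrist"); s=bot.camera("scene"); d=bot.camera("side")
W=lambda a,b:(420+a/2.4,230+b/2.4);S=lambda a,b:(230+a/3,70+b/3);D=lambda a,b:(220+a/2.8,80+b/2.8)
print("screw top",tri([ray(q,*W(432,333)),ray(s,*S(115,192))]).round(3))
print("screw bot",tri([ray(q,*W(181,110)),ray(s,*S(125,443))]).round(3))
print("frame top front corner",tri([ray(d,*D(38,185)),ray(s,*S(102,187))]).round(3))
for n,a,b in [("lid+y top outer?",(162,150),(207,170)),("hasp tip",(145,50),(265,78)),("lid -y top",(205,68),(372,92)),("hasp base",(182,92),(293,120)),("catch",(397,286),(462,335))]:
    print(n,tri([ray(d,*D(*a)),ray(s,*S(*b))]).round(3))
# model lid
C=np.array([.5565,-.0615,0]);psi=np.radians(-1.87);ex=np.array([np.cos(psi),np.sin(psi),0]);ey=np.array([-np.sin(psi),np.cos(psi),0]);ez=np.array([0,0,1.])
def lid(th,u,v,w): # u from hinge along lid, v thickness outward, w along y
    return C+.075*ex+.152*ez + (-np.cos(th)*ex+np.sin(th)*ez)*u+(np.sin(th)*ex+np.cos(th)*ez)*v+w*ey
for w in (.146,-.146):
  for v in (0,.022):
    X=lid(1.66,.152,v,w); print(w,v,X.round(3),"side",((proj(d,X)[0]-[220,80])*2.8).round(0),"scene",((proj(s,X)[0]-[230,70])*3).round(0))
go([.70,.04,.42],88)
E
```

```text
screw top [0.77  0.057 0.255]
screw bot [0.772 0.055 0.006]
frame top front corner [0.757 0.097 0.273]
lid+y top outer? [0.665 0.072 0.293]
hasp tip [ 0.683 -0.067  0.34 ]
lid -y top [ 0.638 -0.203  0.299]
hasp base [ 0.654 -0.067  0.305]
catch [ 0.473 -0.047  0.136]
0.146 0 [0.65  0.082 0.303] side [181. 138.] scene [217. 164.]
0.146 0.022 [0.672 0.081 0.301] side [152. 141.] scene [195. 162.]
-0.146 0 [ 0.64  -0.21   0.303] side [202.  61.] scene [373.  87.]
-0.146 0.022 [ 0.662 -0.211  0.301] side [179.  64.] scene [353.  86.]
t 19.4 at [0.4735 0.2455 0.4124] rot [180.    0.   87.8] q [ 27.  14.  45. 121.  -0. 120.] F [-0.3 -0.8 -0.4] open 0.0428
xyz [-4.92, 5.86, -0.19] dr [0.0, 0.0, -0.003]
```

Call:
step_arm(
  dr=[
    [0,0,0],
    [0,0,0],
    [0,0,0],
    [0,0,0],
    [0,0,0],
    [0,0,0],
    [0,0,0],
    [0,0,0],
  ],
  xyz=[
    [0,0.5,0.5],
    [-0.2,1.3,1.1],
    [-0.5,2.1,1.7],
    [-0.8,2.9,2.3],
    [-1.1,3.7,2.8],
    [-1.4,4.5,3.2],
    [-1.6,5.1,3.4],
    [-1.7,5.4,3.4],
  ],
  gripper=[0.2,0,0,0,0,0,0,0],
)

```text
time: 20.15
ee_pos: [0.6881, 0.1675, 0.2734]
tcp_rot: [-179.8, 0.1, 87.7]
wrist_force: [0.3, 0.7, -0.2]
opening: 0.0001
```

```bash
python3 - <<'E'
from h import *
go([.70,.045,.268],88)
p=bot.camera("side"); save(p,"d3.png",(200,40,420,300),2.3)
E
```

```text
t 20.1 at [0.6881 0.1675 0.2734] rot [-1.798e+02  1.000e-01  8.770e+01] q [ 14.  34.  55. 111.  -0. 106.] F [ 0.3  0.7 -0.2] open 0.0001
xyz [-3.05, 0.42, 0.14] dr [-0.003, 0.001, -0.005]
```

View pics/d3.png

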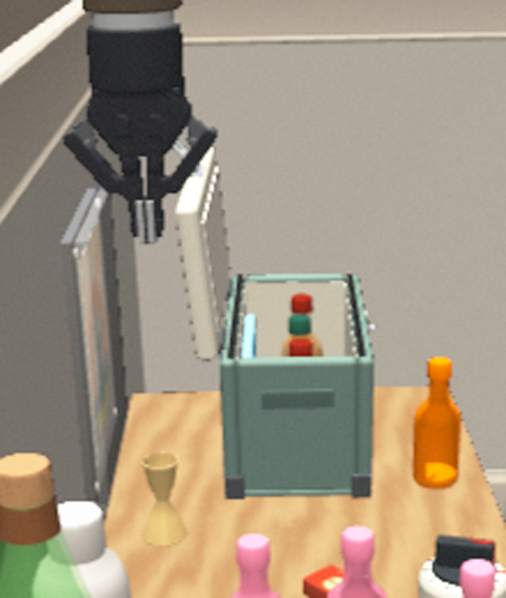

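Call:
step_arm(
  dr=[
    [0,0,0],
    [0,0,0],
    [0,0,0],
    [0,0,0],
    [0,0,0],
    [0,0,0],
    [0,0,0],
    [0,0,0],
  ],
  xyz=[
    [0,0.4,0],
    [-0.6,0.42,0],
    [-1.3,0.42,0],
    [-2.0,0.42,0],
    [-2.6,0.42,0],
    [-3.0,0.42,0.1],
    [-3.05,0.42,0.1],
    [-3.05,0.42,0.1],
  ],
  gripper=[0,0,0,0,0,0,0,0],
)

```text
time: 21.0
ee_pos: [0.6987, 0.0479, 0.2722]
tcp_rot: [-180.0, -0.0, 87.8]
wrist_force: [-0.4, 1.6, 0.1]
opening: 0.0001
```

```bash
python3 - <<'E'
from h import *
go([.58,.045,.268],88)
p=bot.camera("side"); save(p,"d4.png",(200,40,420,300),2.3)
p=bot.camera("wrist"); save(p,"w14.png")
E
```

```text
t 21.0 at [0.6987 0.0479 0.2722] rot [-180.    -0.    87.8] q [  4.  32.  51. 109.   0.  96.] F [-0.4  1.6  0.1] open 0.0001
xyz [-0.18, -2.96, 0.11] dr [-0.0, -0.0, -0.003]
```

View pics/d4.png

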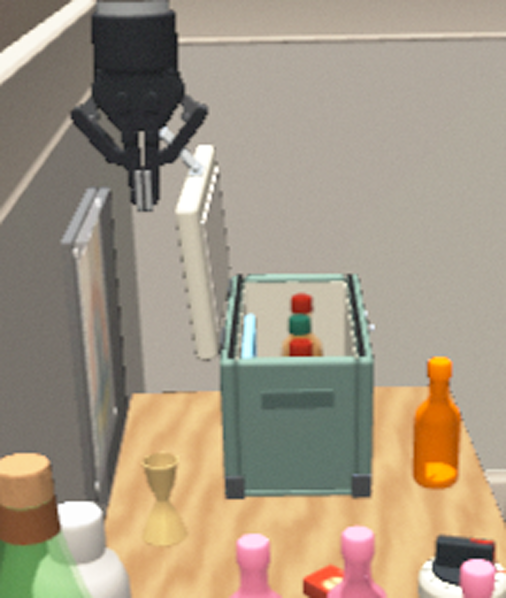

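View pics/w14.png

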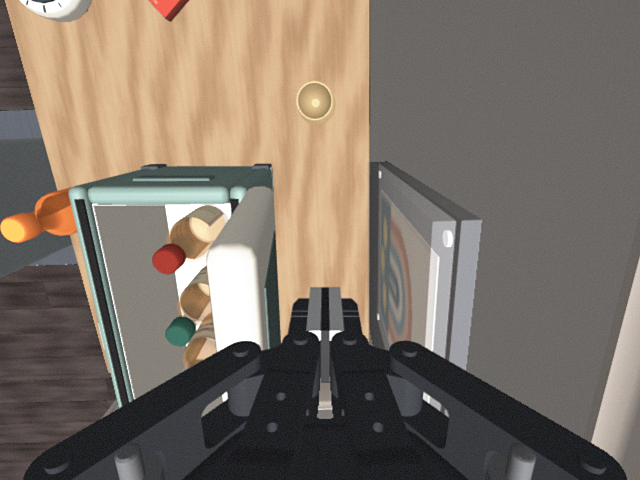

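Call:
step_arm(
  dr=[
    [0,0,0],
    [0,0,0],
    [0,0,0],
    [0,0,0],
    [0,0,0],
    [0,0,0],
    [0,0,0],
    [0,0,0],
  ],
  xyz=[
    [0,-0.2,0],
    [0,-0.5,0],
    [0,-0.85,0],
    [0,-1.2,0],
    [0,-1.55,0],
    [0,-1.9,0],
    [0,-2.25,0],
    [0,-2.6,0],
  ],
  gripper=[0,0,0,0,0,0,0,0],
)

```text
time: 21.9
ee_pos: [0.5947, 0.0531, 0.2721]
tcp_rot: [180.0, -0.0, 88.0]
wrist_force: [3.8, -0.2, 0.0]
opening: -0.0003
```

```bash
python3 - <<'E'
from h import *
go([.58,.045,.268],88)
p=bot.camera("side"); save(p,"d5.png",(200,40,420,300),2.3)
E
```

```text
t 21.9 at [0.5947 0.0531 0.2721] rot [180.  -0.  88.] q [  5.  14.  27. 103.   0.  97.] F [ 3.8 -0.2  0. ] open -0.0003
xyz [-0.22, -0.36, 0.1] dr [0.0, -0.0, -0.001]
```

View pics/d5.png

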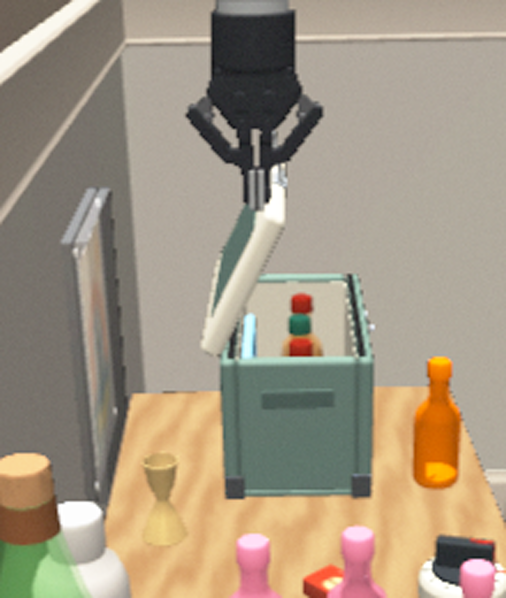

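Call:
step_arm(
  dr=[
    [0,0,0],
    [0,0,0],
    [0,0,0],
    [0,0,0],
    [0,0,0],
    [0,0,0],
    [0,0,0],
    [0,0,0],
  ],
  xyz=[
    [0,-0.1,0],
    [0,-0.1,-0.3],
    [0,-0.1,-1.0],
    [0,-0.1,-2.0],
    [0,-0.5,-2.5],
    [0,-1.0,-2.8],
    [0,-1.5,-2.8],
    [0,-2.0,-2.8],
  ],
  gripper=[0,0,0,0,0,0,0,0],
)

```text
time: 22.75
ee_pos: [0.5152, 0.0554, 0.3841]
tcp_rot: [180.0, -0.0, 87.9]
wrist_force: [-1.0, -0.2, 0.3]
opening: 0.0003
```

```bash
python3 - <<'E'
from h import *
go([.40,-.06,.25],88)
p=bot.camera("side"); save(p,"d6.png",(200,40,420,300),2.3)
E
```

```text
t 22.8 at [0.5152 0.0554 0.3841] rot [180.   -0.   87.9] q [  6.   9.  35. 116.   0.  98.] F [-1.  -0.2  0.3] open 0.0003
xyz [-2.99, -2.78, 3.35] dr [0.0, -0.0, -0.001]
```

View pics/d6.png

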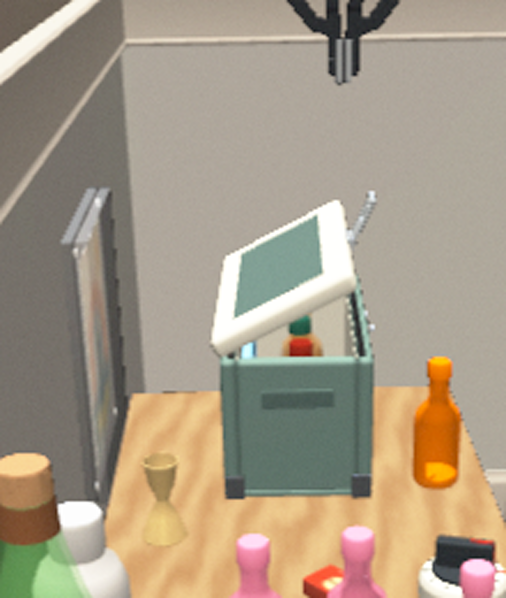

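Call:
step_arm(
  dr=[
    [0,0,0],
    [0,0,0],
    [0,0,0],
    [0,0,0],
    [0,0,0],
    [0,0,0],
    [0,0,0],
    [0,0,0],
  ],
  xyz=[
    [-0.3,-0.2,0],
    [-0.8,-0.6,0.2],
    [-1.3,-1.0,0.4],
    [-1.8,-1.4,0.7],
    [-2.3,-1.77,1.0],
    [-2.7,-1.77,1.3],
    [-2.95,-1.77,1.5],
    [-2.95,-1.77,1.5],
  ],
  gripper=[0,0,0,0,0,0,0,0],
)

```text
time: 23.6
ee_pos: [0.44, -0.0616, 0.3229]
tcp_rot: [-179.9, -0.0, 87.8]
wrist_force: [-0.2, -0.4, 0.4]
opening: -0.0003
```

Call:
step_arm(
  dr=[
    [0,0,0],
    [0,0,0],
    [0,0,0],
    [0,0,0],
    [0,0,0],
    [0,0,0],
    [0,0,0],
    [0,0,0],
  ],
  xyz=[
    [0,0,0],
    [0,0,0],
    [0,0,0],
    [0,0,0],
    [0,0,0],
    [0,0,0],
    [0,0,0],
    [0,0,0],
  ],
  gripper=[0,0,0,0,0,0,0,0],
)

```text
time: 24.4
ee_pos: [0.44, -0.0604, 0.3241]
tcp_rot: [180.0, -0.0, 87.9]
wrist_force: [0.4, 0.3, -0.2]
opening: -0.0002
```

```bash
python3 - <<'E'
from h import *
go([.443,-.06,.22],88)
p=bot.camera("wrist"); save(p,"w15.png")
p=bot.camera("side"); save(p,"d7.png",(200,40,420,300),2.3)
E
```

```text
t 24.4 at [ 0.44   -0.0604  0.3241] rot [180.   -0.   87.9] q [ -8.  -5.  13. 108.   0.  84.] F [ 0.4  0.3 -0.2] open -0.0002
xyz [0.01, 0.08, 2.6] dr [0.0, -0.0, -0.002]
```

View pics/w15.png

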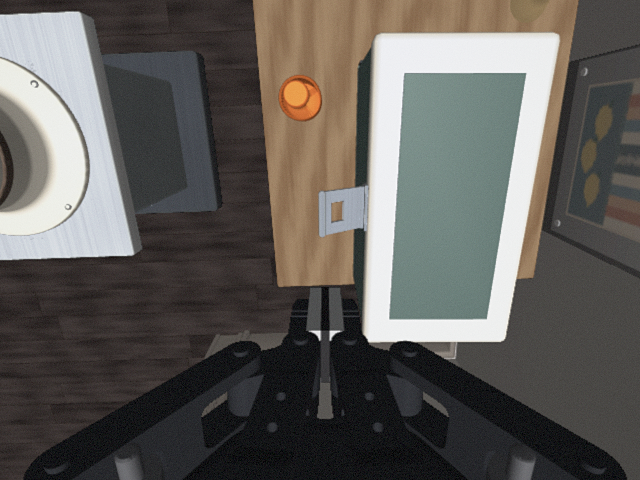

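View pics/d7.png

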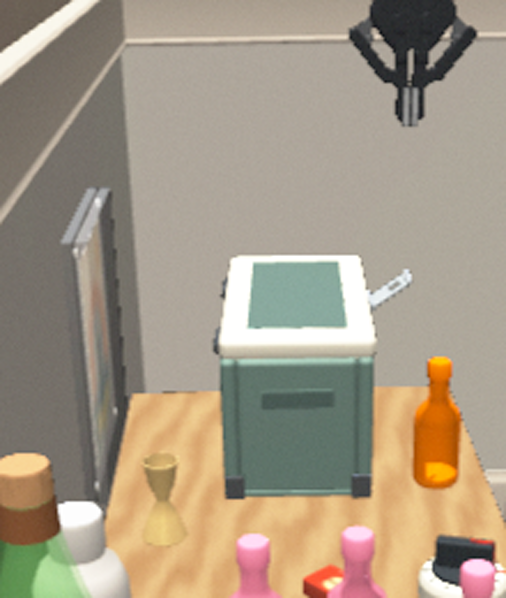

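```bash
python3 - <<'E'
from h import *
p=bot.camera("wrist")
print("base",onz(p,366,190,.165).round(4),onz(p,366,228,.165).round(4)); print("tip",onz(p,321,191,.185).round(4),onz(p,321,235,.185).round(4))
print("lid fr corners",onz(p,375,36,.172).round(4),onz(p,363,340,.172).round(4))
go([.443,-.06,.22],88)
E
```

```text
base [ 0.4794 -0.0422  0.165 ] [ 0.4794 -0.0793  0.165 ]
tip [ 0.4378 -0.0378  0.185 ] [ 0.4361 -0.0783  0.185 ]
lid fr corners [0.4858 0.0833 0.172 ] [ 0.4754 -0.2004  0.172 ]
t 24.6 at [ 0.44   -0.0605  0.3241] rot [180.   -0.   87.9] q [ -8.  -5.  13. 108.   0.  84.] F [0.5 0.2 1.2] open 0.0002
xyz [0.01, 0.07, 2.6] dr [0.0, -0.0, -0.002]
```

Call:
step_arm(
  dr=[
    [0,0,0],
    [0,0,0],
    [0,0,0],
    [0,0,0],
    [0,0,0],
    [0,0,0],
    [0,0,0],
    [0,0,0],
  ],
  xyz=[
    [0,0.1,0.8],
    [0,0.1,1.7],
    [0,0.1,2.6],
    [0,0.1,3.1],
    [0,0.1,3.4],
    [0,0.1,3.7],
    [0,0.1,4.0],
    [0,0.1,4.2],
  ],
  gripper=[0,0,0,0,0,0,0,0],
)

```text
time: 25.35
ee_pos: [0.4442, -0.0606, 0.1557]
tcp_rot: [180.0, 0.0, 87.9]
wrist_force: [-0.5, -0.2, 1.5]
opening: 0.0001
```

```bash
python3 - <<'E'
from h import *
go([.443,-.06,.125],88)
p=bot.camera("side"); save(p,"d8.png",(260,90,420,250),3.4)
p=bot.camera("wrist"); save(p,"w16.png")
E
```

```text
t 25.4 at [ 0.4442 -0.0606  0.1557] rot [180.    0.   87.9] q [ -8. -10. -10.  89.   0.  84.] F [-0.5 -0.2  1.5] open 0.0001
xyz [0.01, -0.03, 0.77] dr [0.001, 0.0, -0.002]
```

View pics/d8.png

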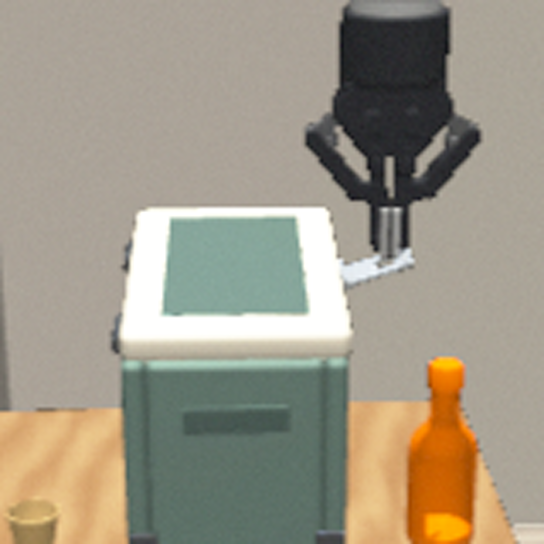

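View pics/w16.png

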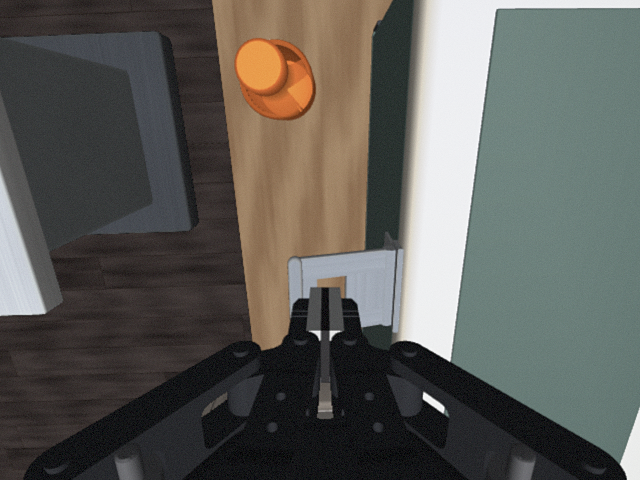

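Call:
step_arm(
  dr=[
    [0,0,0],
    [0,0,0],
    [0,0,0],
    [0,0,0],
    [0,0,0],
    [0,0,0],
    [0,0,0],
    [0,0,0],
  ],
  xyz=[
    [0,0,0.15],
    [0,0,0.35],
    [0,0,0.55],
    [0,0,0.75],
    [0,0.05,0.85],
    [0,0.15,0.85],
    [0,0.25,0.85],
    [0,0.3,0.85],
  ],
  gripper=[0,0,0,0,0,0,0,0],
)

```text
time: 26.25
ee_pos: [0.456, -0.061, 0.1219]
tcp_rot: [-179.9, -0.0, 87.9]
wrist_force: [-4.4, 0.2, -0.7]
opening: 0.0002
```

```bash
python3 - <<'E'
from h import *
go([.465,-.06,.122],88)
p=bot.camera("side"); save(p,"d9.png",(260,90,420,250),3.4)
p=bot.camera("wrist"); save(p,"w17.png")
E
```

```text
t 26.2 at [ 0.456  -0.061   0.1219] rot [-179.9   -0.    87.9] q [ -8.  -8. -13.  86.  -0.  85.] F [-4.4  0.2 -0.7] open 0.0002
xyz [0.03, 0.22, -0.0] dr [-0.001, -0.0, -0.002]
```

View pics/d9.png

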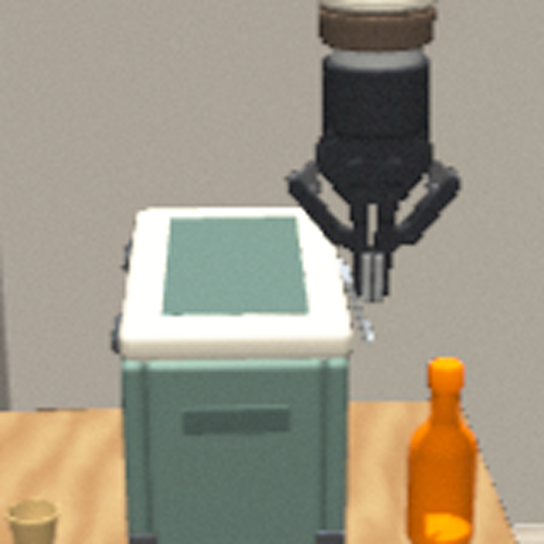

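View pics/w17.png

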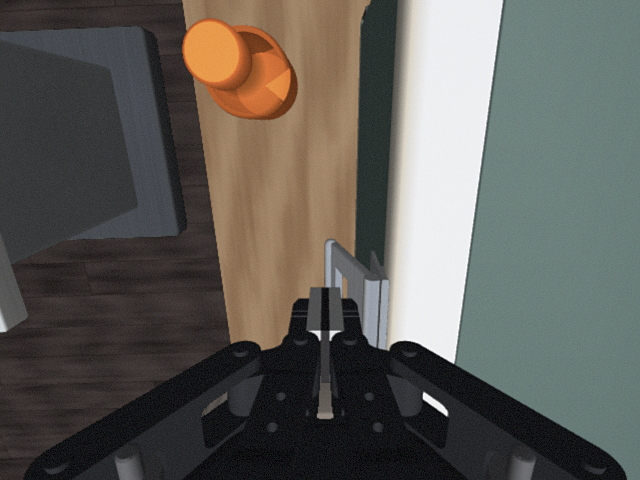

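Call:
step_arm(
  dr=[
    [0,0,0],
    [0,0,0],
    [0,0,0],
    [0,0,0],
    [0,0,0],
    [0,0,0],
    [0,0,0],
    [0,0,0],
  ],
  xyz=[
    [0,0.05,0],
    [0,0.1,0],
    [0,0.15,0],
    [0,0.2,0],
    [0,0.25,0],
    [0,0.25,0],
    [0,0.25,0],
    [0,0.25,0],
  ],
  gripper=[0,0,0,0,0,0,0,0],
)

```text
time: 27.15
ee_pos: [0.4593, -0.0611, 0.1212]
tcp_rot: [-179.2, -0.0, 87.9]
wrist_force: [-37.7, 1.5, 11.5]
opening: -0.0001
```

```bash
python3 - <<'E'
from h import *
go([.465,-.06,.122],88)
p=bot.camera("side"); save(p,"d10.png",(300,130,400,230),5)
p=bot.camera("wrist"); save(p,"w18.png",(180,180,500,480),2)
E
```

```text
t 27.1 at [ 0.4593 -0.0611  0.1212] rot [-179.2   -0.    87.9] q [ -8.  -7. -12.  86.  -0.  85.] F [-37.7   1.5  11.5] open -0.0001
xyz [0.03, 0.14, -0.02] dr [-0.013, -0.0, -0.002]
```

View pics/d10.png

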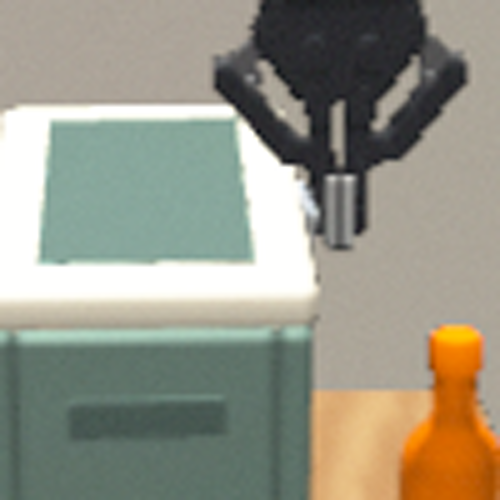

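View pics/w18.png

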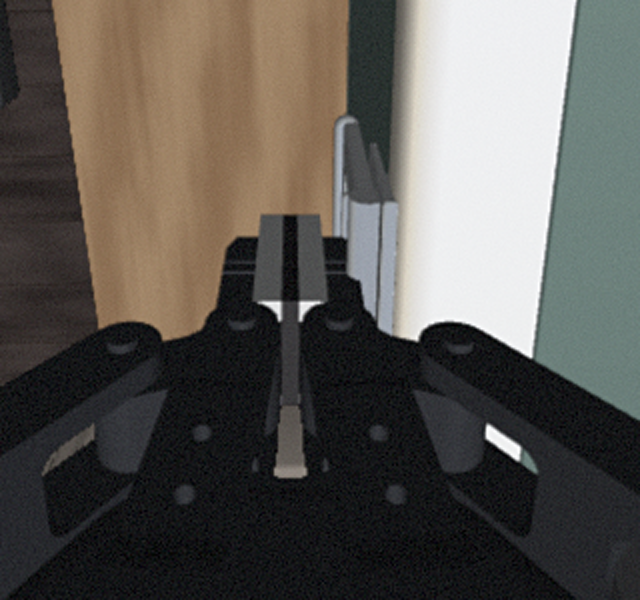

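Call:
step_arm(
  dr=[
    [0,0,0],
    [0,0,0],
    [-0.1,0,0],
    [-0.2,0,0],
    [-0.32,0,0],
    [-0.45,0,0],
    [-0.57,0,0],
    [-0.6,0,0],
  ],
  xyz=[
    [0,-0.3,0],
    [0,-0.7,0],
    [0,-0.9,0],
    [0,-0.9,0],
    [0,-0.9,0],
    [0,-0.9,0.05],
    [0,-0.9,0.1],
    [0,-0.9,0.1],
  ],
  gripper=[0,0,0,0,0,0,0,0],
)

```text
time: 28.05
ee_pos: [0.4419, -0.0633, 0.1129]
tcp_rot: [146.9, -0.2, 88.0]
wrist_force: [-0.3, 0.8, -0.0]
opening: -0.0
```

```bash
python3 - <<'E'
from h import *
P,R,o=tcp(); print(R.as_matrix().round(3))
go([.46,-.06,.12],R=R)
p=bot.camera("side"); save(p,"d11.png",(300,130,420,230),5)
E
```

```text
[[ 0.036  0.837  0.547]
 [ 0.999 -0.032 -0.016]
 [ 0.004  0.547 -0.837]]
t 28.1 at [ 0.4419 -0.0633  0.1129] rot [146.9  -0.2  88. ] q [-12. -48. -47.  59.   6.  82.] F [-0.3  0.8 -0. ] open -0.0
xyz [0.1, 0.47, 0.1] dr [0.0, 0.0, 0.0]
```

View pics/d11.png

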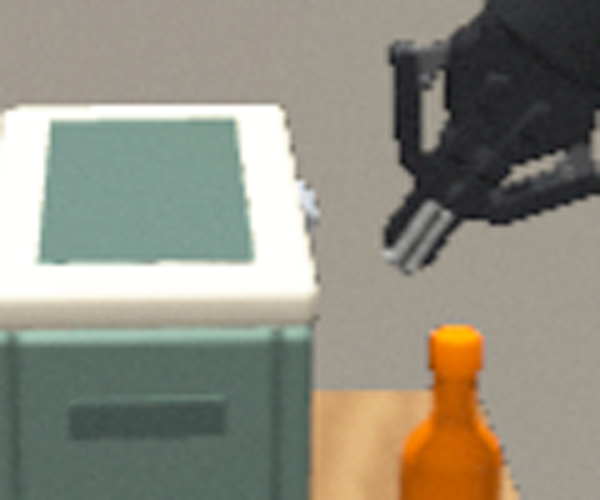

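Call:
step_arm(
  dr=[
    [0,0,0],
    [0,0,0],
    [0,0,0],
    [0,0,0],
    [0,0,0],
    [0,0,0],
    [0,0,0],
    [0,0,0],
  ],
  xyz=[
    [0,0.15,0.02],
    [0,0.3,0.04],
    [0,0.4,0.06],
    [0,0.45,0.08],
    [0,0.5,0.09],
    [0,0.55,0.09],
    [0,0.55,0.09],
    [0,0.55,0.09],
  ],
  gripper=[0,0,0,0,0,0,0,0],
)

```text
time: 28.9
ee_pos: [0.4639, -0.0642, 0.1284]
tcp_rot: [146.5, -0.1, 88.0]
wrist_force: [-0.8, -0.6, -0.1]
opening: 0.0002
```

```bash
python3 - <<'E'
from h import *
P,R,o=tcp()
go([.47,-.06,.122],R=R)
p=bot.camera("side"); save(p,"d12.png",(300,130,420,230),5)
E
```

```text
t 28.9 at [ 0.4639 -0.0642  0.1284] rot [ 1.465e+02 -1.000e-01  8.800e+01] q [-11. -45. -44.  58.   5.  82.] F [-0.8 -0.6 -0.1] open 0.0002
xyz [0.11, 0.04, 0.22] dr [0.0, 0.0, 0.0]
```

View pics/d12.png

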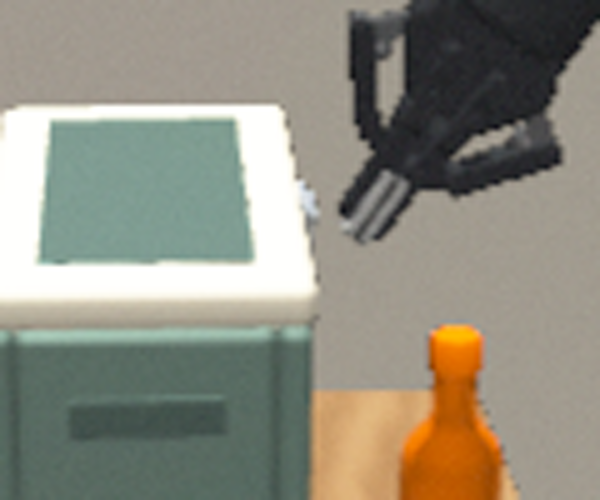

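Call:
step_arm(
  dr=[
    [0,0,0],
    [0,0,0],
    [0,0,0],
    [0,0,0],
    [0,0,0],
    [0,0,0],
    [0,0,0],
    [0,0,0],
  ],
  xyz=[
    [0.05,0,0.1],
    [0.1,0,0.2],
    [0.1,0,0.25],
    [0.1,0.05,0.3],
    [0.1,0.1,0.35],
    [0.1,0.15,0.35],
    [0.1,0.15,0.35],
    [0.1,0.15,0.35],
  ],
  gripper=[0,0,0,0,0,0,0,0],
)

```text
time: 29.75
ee_pos: [0.4769, -0.0607, 0.1202]
tcp_rot: [146.5, -0.1, 88.0]
wrist_force: [-0.2, -0.1, 0.3]
opening: -0.0003
```

```bash
python3 - <<'E'
from h import *
P,R,o=tcp()
go([.475,-.06,.122],R=R)
p=bot.camera("side"); save(p,"d13.png",(300,130,420,230),5)
p=bot.camera("wrist"); save(p,"w19.png")
E
```

```text
t 29.8 at [ 0.4769 -0.0607  0.1202] rot [ 1.465e+02 -1.000e-01  8.800e+01] q [-10. -43. -44.  56.   5.  83.] F [-0.2 -0.1  0.3] open -0.0003
xyz [0.02, -0.01, -0.06] dr [0.0, 0.0, 0.0]
```

View pics/d13.png

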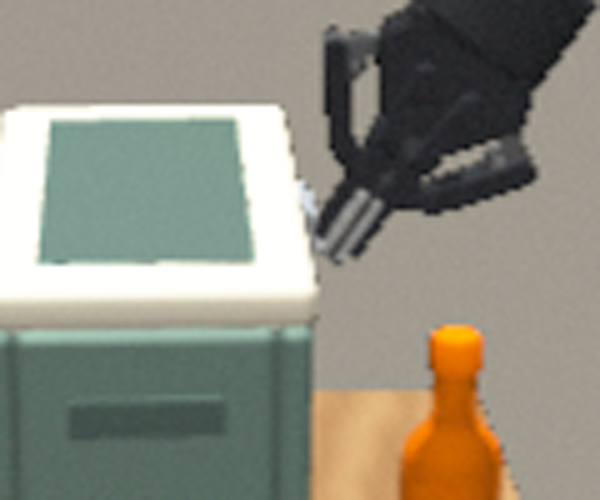

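View pics/w19.png

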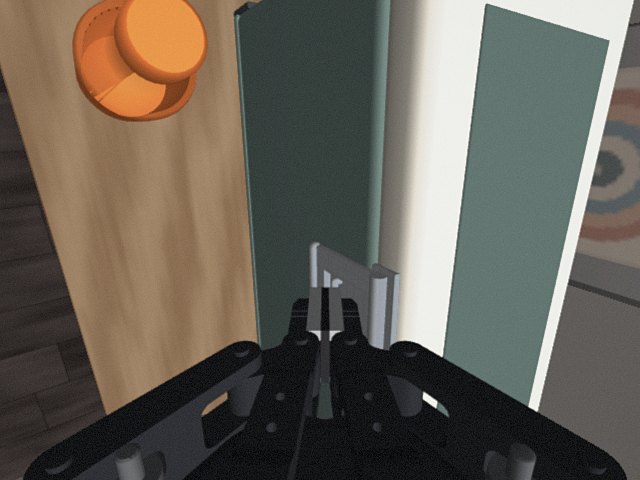

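```bash
python3 - <<'E'
from h import *
p=bot.camera("wrist")
for x in(.478,.474,.470,.465,.46,.45): print(x,proj(p,[x,-.04,.116]).round(0),proj(p,[x,-.04,.162]).round(0))
print(proj(p,[.476,-.0607,.12]))
go([.46,-.06,.12],88)
E
```

```text
0.478 [[320. 245.]] [[382. 276.]]
0.474 [[314. 246.]] [[375. 279.]]
0.47 [[307. 248.]] [[367. 282.]]
0.465 [[298. 251.]] [[357. 285.]]
0.46 [[289. 253.]] [[346. 289.]]
0.45 [[270. 258.]] [[324. 297.]]
[[322.5749695  285.38237345]]
t 29.9 at [ 0.4768 -0.0607  0.1202] rot [ 1.465e+02 -1.000e-01  8.800e+01] q [-10. -43. -44.  56.   5.  83.] F [-0.3  0.6  0.6] open 0.0003
xyz [0.0, -0.35, -0.23] dr [0.585, -0.002, -0.001]
```

Call:
step_arm(
  dr=[
    [0,0,0],
    [0,0,0],
    [0,0,0],
    [0,0,0],
    [0,0,0],
    [0,0,0],
    [0,0,0],
    [0,0,0],
  ],
  xyz=[
    [0,0.02,0.01],
    [0,0.04,0.03],
    [0,0.06,0.04],
    [0,0.08,0.05],
    [0,0.1,0.07],
    [0,0.12,0.08],
    [0,0.12,0.08],
    [0,0.12,0.08],
  ],
  gripper=[0,0,0,0,0,0,0,0],
)

```text
time: 30.7
ee_pos: [0.4793, -0.0608, 0.1198]
tcp_rot: [146.8, -0.1, 87.9]
wrist_force: [-54.2, 2.9, 25.9]
opening: -0.0002
```

```bash
python3 - <<'E'
from h import *
P,R,o=tcp()
go([.475,-.06,.122],R=R)
p=bot.camera("wrist"); save(p,"w20.png",(240,200,460,400),3)
for x in(.478,.474): print(x,proj(p,[x,-.04,.116]).round(0),proj(p,[x,-.04,.162]).round(0))
E
```

```text
t 30.7 at [ 0.4793 -0.0608  0.1198] rot [ 1.468e+02 -1.000e-01  8.790e+01] q [-10. -42. -43.  56.   4.  83.] F [-54.2   2.9  25.9] open -0.0002
xyz [0.02, -0.06, -0.1] dr [0.0, 0.0, 0.0]
0.478 [[316. 246.]] [[377. 278.]]
0.474 [[310. 248.]] [[370. 281.]]
```

View pics/w20.png

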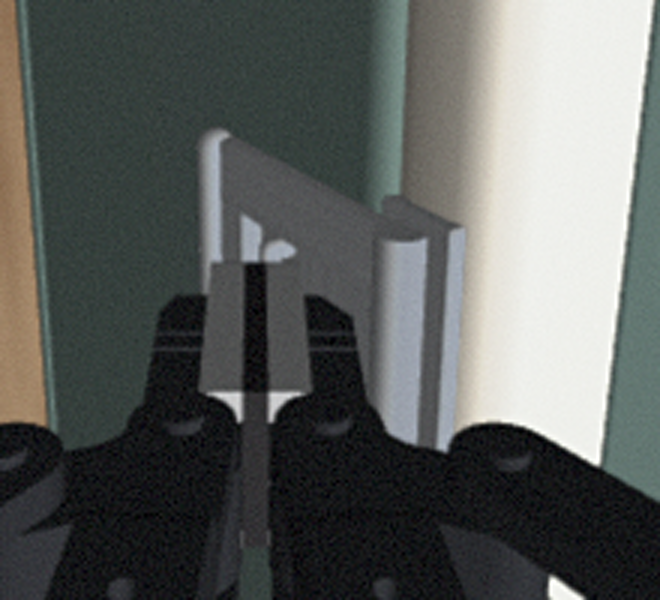

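Call:
step_arm(
  dr=[
    [0,0,0],
    [0,0,0],
    [0,0,0],
    [0.1,0,0],
    [0.22,0,0],
    [0.34,0,0],
    [0.46,0,0],
    [0.58,0,0],
  ],
  xyz=[
    [0,-0.2,-0.2],
    [0,-0.5,-0.6],
    [0,-0.7,-1.2],
    [0,-0.7,-1.9],
    [0,-0.7,-2.6],
    [0,-0.7,-3.2],
    [0,-0.7,-3.6],
    [0,-0.7,-3.8],
  ],
  gripper=[0,0,0,0,0,0,0,0],
)

```text
time: 31.55
ee_pos: [0.3757, -0.0575, 0.2336]
tcp_rot: [179.8, -0.1, 88.0]
wrist_force: [0.8, 0.9, -0.6]
opening: 0.0001
```

```bash
python3 - <<'E'
from h import *
go([.40,.05,.35],88)
p=bot.camera("side"); save(p,"d14.png",(290,110,440,310),3)
p=bot.camera("wrist"); save(p,"w21.png")
p=bot.camera("scene"); save(p,"s3.png",(290,130,440,290),3.7)
E
```

```text
t 31.6 at [ 0.3757 -0.0575  0.2336] rot [ 1.798e+02 -1.000e-01  8.800e+01] q [ -9. -18.  -8.  99.   0.  83.] F [ 0.8  0.9 -0.6] open 0.0001
xyz [2.71, 0.52, -2.9] dr [0.004, -0.002, -0.0]
```

View pics/d14.png

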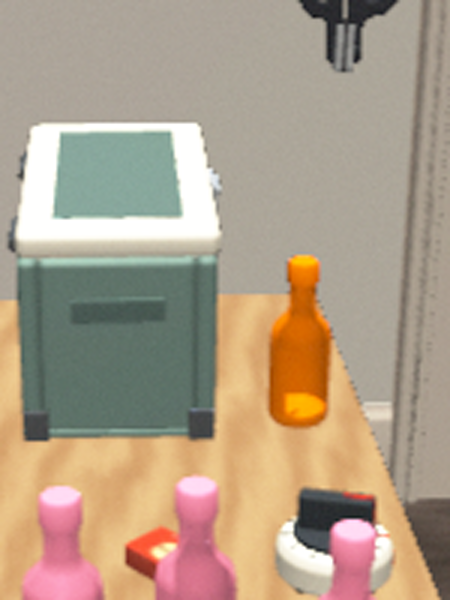

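View pics/w21.png

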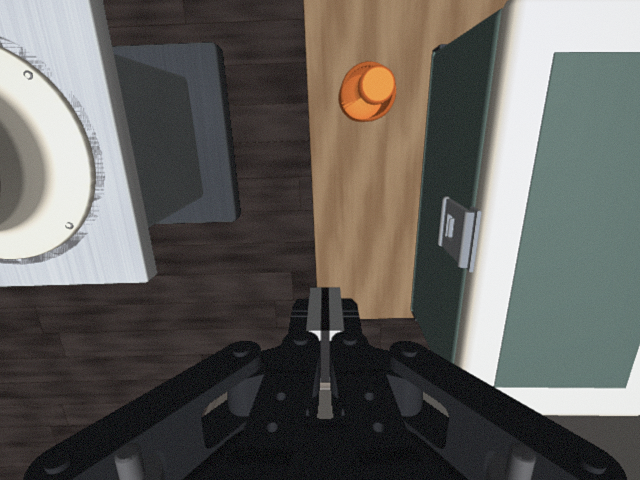

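View pics/s3.png

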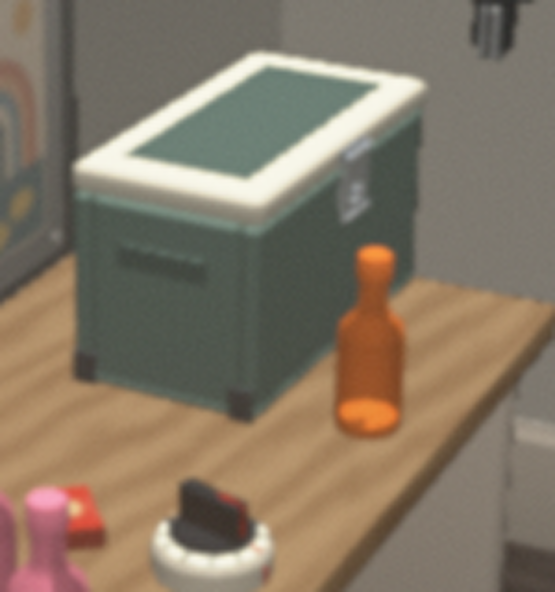

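```bash
python3 - <<'E'
from h import *
p=bot.camera("wrist")
save(p,"w21c.png",(400,170,520,300),5)
for X in [(.474,-.04,.116),(.474,-.08,.116),(.476,-.04,.164),(.476,-.08,.164),(.46,-.04,.118),(.482,-.04,.116)]: print(X,((proj(p,X)[0]-[400,170])*5).round(0))
go([.41,.20,.35],90)
E
```

```text
(0.474, -0.04, 0.116) [218. 147.]
(0.474, -0.08, 0.116) [202. 380.]
(0.476, -0.04, 0.164) [349. 220.]
(0.476, -0.08, 0.164) [323. 492.]
(0.46, -0.04, 0.118) [135. 152.]
(0.482, -0.04, 0.116) [268. 145.]
t 31.8 at [ 0.3759 -0.0573  0.2304] rot [179.7  -0.2  88. ] q [ -9. -18.  -8.  99.   0.  83.] F [ 0.4  0.1 -0.4] open -0.0
xyz [6.47, 0.64, -2.97] dr [0.005, -0.003, -0.035]
```

View pics/w21c.png

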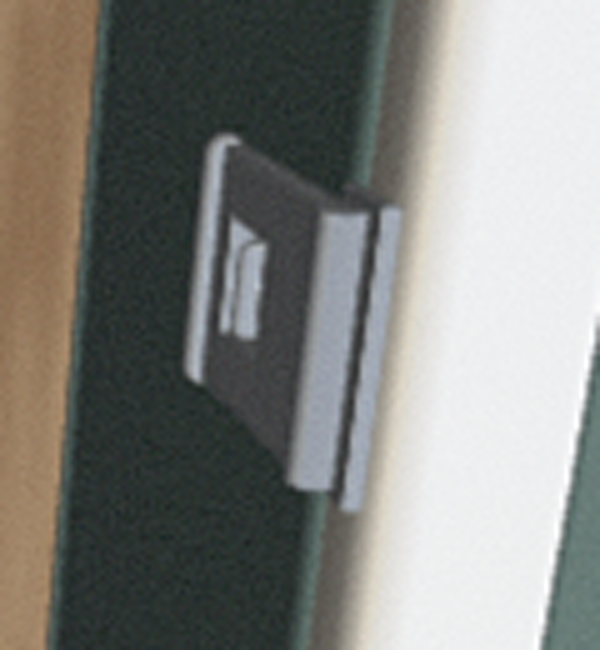

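Hasp tip and pin both project to x≈0.473, so the hasp is flat, with the loop visible through its slot. On to the timer.

Call:
step_arm(
  dr=[
    [0,0,-0.1],
    [0,0,-0.25],
    [0,0,-0.4],
    [0,0,-0.55],
    [0,0,-0.7],
    [0,0,-0.85],
    [0,0,-1.0],
    [0,0,-1.15],
  ],
  xyz=[
    [0.5,0.1,-0.4],
    [1.7,0.2,-1.0],
    [2.9,0.4,-1.2],
    [4.1,0.5,-1.2],
    [5.3,0.7,-1.2],
    [6.5,0.8,-1.2],
    [7.6,1.0,-1.2],
    [8.4,1.06,-1.2],
  ],
  gripper=[0.5,0.5,0.5,0.5,0.5,0.5,0.5,0.5],
)

```text
time: 32.55
ee_pos: [0.4286, 0.2789, 0.2814]
tcp_rot: [179.5, 0.3, 154.3]
wrist_force: [0.3, -0.4, -0.9]
opening: 0.043
```

```bash
python3 - <<'E'
from h import *
go([.428,.277,.12],156.5)
p=bot.camera("wrist"); save(p,"w22.png")
for th in ["timer_mid","timer_dial"]:
    r=bot.regions_of(p,th); print(th,[(round(x["p"],2),np.round(x["box"]).tolist()) for x in r])
E
```

```text
t 32.5 at [0.4286 0.2789 0.2814] rot [179.5   0.3 154.3] q [ 33.   1.  14. 102.  -0.  59.] F [ 0.3 -0.4 -0.9] open 0.043
xyz [0.02, -0.09, 4.03] dr [0.009, 0.006, -0.039]
timer_mid [(0.92, [323.0, 188.0, 65.0, 61.0])]
timer_dial [(0.58, [324.0, 190.0, 44.0, 51.0])]
```

View pics/w22.png

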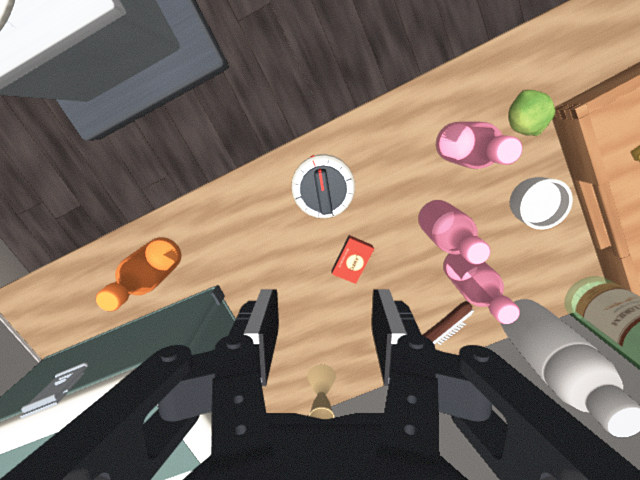

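```bash
python3 - <<'E'
from h import *
p=bot.camera("wrist"); save(p,"w23.png",(270,140,380,230),7)
im=p["image"].astype(int)
r=bot.regions_of(p,"timer_mid")[0]["region"]; ys,xs=np.nonzero(r); print("centroid",xs.mean(),ys.mean())
# dark disc
sub=(im.sum(2)<260)&r; n,l,st,c=cv2.connectedComponentsWithStats(sub.astype(np.uint8)); print(st[1:],c[1:])
E
```

```text
centroid 323.9129890453834 186.0528951486698
[[316 167   1   1   1]
 [315 169  19  44 186]] [[316.         167.        ]
 [323.7688172  188.22043011]]
```

View pics/w23.png

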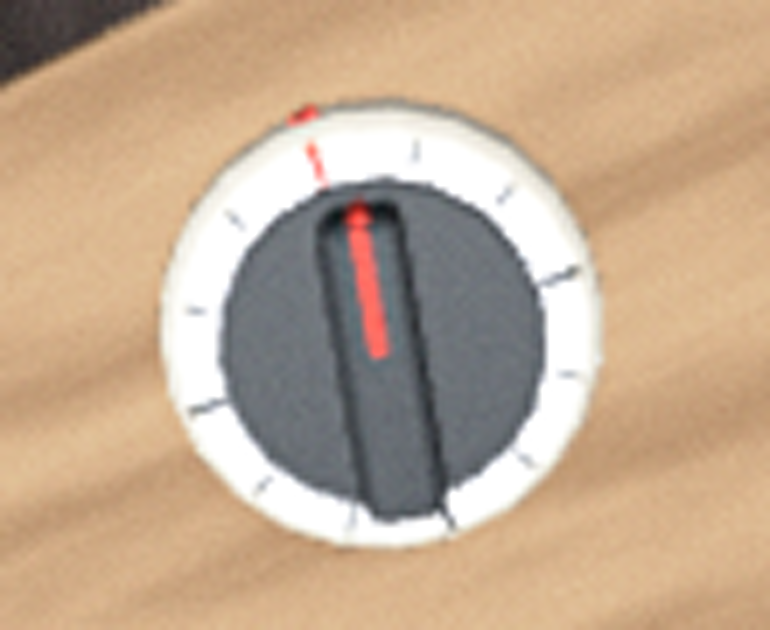

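```bash
python3 - <<'E'
from h import *
p=bot.camera("wrist")
M=lambda a,b:(270+a/7,140+b/7)
print("disc",onz(p,*M(383,342),.035).round(4)); print("ring",onz(p,*M(383,344),.033).round(4))
a=onz(p,*M(362,204),.06);b=onz(p,*M(404,518),.06); print("bar",a.round(4),b.round(4),((a+b)/2).round(4),np.linalg.norm(a-b),"dir",np.degrees(np.arctan2(*(a-b)[[1,0]])))
z=onz(p,*M(317,165),.034);t=onz(p,*M(450,522),.034); print("zero dir",np.degrees(np.arctan2(*(z-t)[[1,0]])),np.linalg.norm(z-t))
z=onz(p,*M(560,274),.034);t=onz(p,*M(203,409),.034); print("15 dir",np.degrees(np.arctan2(*(z-t)[[1,0]])),np.linalg.norm(z-t))
# pointer red line
a=onz(p,*M(358,210),.06);b=onz(p,*M(378,355),.06);print("red line dir",np.degrees(np.arctan2(*(a-b)[[1,0]])))
go([.43,.276,.12],160)
E
```

```text
disc [0.4264 0.279  0.035 ]
ring [0.427  0.2787 0.033 ]
bar [0.4011 0.2876 0.06  ] [0.4495 0.2713 0.06  ] [0.4253 0.2794 0.06  ] 0.05099936382634947 dir 161.3076353878635
zero dir 174.0401087031134 0.06515298049362898
15 dir 84.58055532186343 0.0647569843720261
red line dir 161.5093809486672
t 32.9 at [0.4288 0.2758 0.2815] rot [179.6   0.3 153.8] q [ 33.   1.  14. 102.  -0.  59.] F [ 0.6 -0.9 -0.8] open 0.0428
xyz [-0.0, -0.01, 4.04] dr [0.006, 0.006, -0.109]
```

Call:
step_arm(
  dr=[
    [0,0,-0.05],
    [0,0,-0.1],
    [0,0,-0.13],
    [0,0,-0.13],
    [0,0,-0.13],
    [0,0,-0.13],
    [0,0,-0.13],
    [0,0,-0.13],
  ],
  xyz=[
    [0.09,0.04,0.7],
    [0.09,0.04,1.6],
    [0.09,0.04,2.5],
    [0.09,0.04,3.3],
    [0.09,0.04,3.8],
    [0.09,0.04,4.0],
    [0.09,0.04,4.0],
    [0.09,0.04,4.0],
  ],
  gripper=[0.5,0.5,0.5,0.5,0.5,0.5,0.5,0.5],
  squeeze=30,
)

```text
time: 33.65
ee_pos: [0.4282, 0.2801, 0.122]
tcp_rot: [179.7, 0.3, 161.3]
wrist_force: [0.9, 0.9, 0.0]
opening: 0.0429
```

```bash
python3 - <<'E'
from h import *
go([.4263,.2788,.045],161.4)
p=bot.camera("wrist"); save(p,"w24.png",(230,80,430,300),2.7)
E
```

```text
t 33.6 at [0.4282 0.2801 0.122 ] rot [179.7   0.3 161.3] q [33. -2. -7. 85. -0. 52.] F [0.9 0.9 0. ] open 0.0429
xyz [0.05, -0.06, 1.92] dr [0.006, 0.006, -0.003]
```

View pics/w24.png

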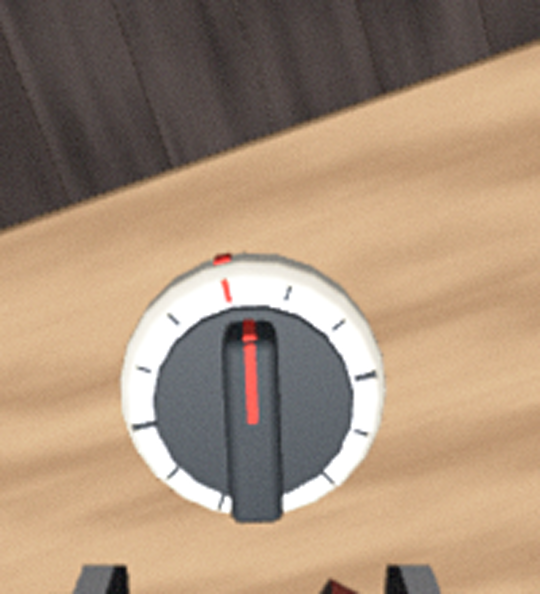

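```bash
python3 - <<'E'
from h import *
p=bot.camera("wrist")
M=lambda a,b:(230+a/2.7,80+b/2.7)
print("disc",onz(p,*M(254.5,401),.034).round(4))
a=onz(p,*M(250,325),.06);b=onz(p,*M(257,520),.06); print("bar",((a+b)/2).round(4),np.linalg.norm(a-b),"dir",np.degrees(np.arctan2(*(a-b)[[1,0]])))
z=onz(p,*M(366,376),.034);t=onz(p,*M(145,426),.034); print("15 dir",np.degrees(np.arctan2(*(z-t)[[1,0]])))
go([.4263,.2788,.045],161.4)
E
```

```text
disc [0.4255 0.2814 0.034 ]
bar [0.424  0.2816 0.06  ] 0.05187170460907396 dir 163.15988935748675
15 dir 84.48320305462232
t 33.8 at [0.4283 0.2804 0.122 ] rot [179.7   0.3 161.3] q [33. -2. -7. 85. -0. 52.] F [-0.6 -0.2 -0.4] open 0.0427
xyz [0.05, -0.07, 1.92] dr [0.006, 0.006, -0.002]
```

Call:
step_arm(
  dr=[
    [0.005,0.005,0],
    [0.005,0.005,0],
    [0.005,0.005,0],
    [0.005,0.005,0],
    [0.005,0.005,0],
    [0.005,0.005,0],
    [0.005,0.005,0],
    [0.005,0.005,0],
  ],
  xyz=[
    [0.05,-0.03,0.5],
    [0.05,-0.03,1.1],
    [0.05,-0.03,1.7],
    [0.05,-0.03,2.0],
    [0.05,-0.03,2.0],
    [0.05,-0.03,2.0],
    [0.05,-0.03,2.0],
    [0.05,-0.03,2.0],
  ],
  gripper=[0.5,0.5,0.5,0.5,0.5,0.2,0,0],
  squeeze=30,
)

```text
time: 34.55
ee_pos: [0.4264, 0.2803, 0.0416]
tcp_rot: [180.0, 0.0, 161.3]
wrist_force: [0.3, -0.5, -0.1]
opening: 0.0008
```

Call:
step_arm(
  dr=[
    [0,0,0],
    [0,0,0],
    [0,0,0],
    [0,0,0],
    [0,0,0],
    [0,0,0],
    [0,0,0],
    [0,0,0],
  ],
  xyz=[
    [0,0,0],
    [0,0,0],
    [0,0,0.03],
    [0,0,0.06],
    [0,0,0.09],
    [0,0,0.12],
    [0,0,0.14],
    [0,0,0.14],
  ],
  gripper=[0,0,0,0,0,0,0,0],
)

```text
time: 35.35
ee_pos: [0.4267, 0.2805, 0.0395]
tcp_rot: [179.9, 0.1, 161.3]
wrist_force: [-10.9, -5.8, 37.2]
opening: 0.0003
```

```bash
python3 - <<'E'
from h import *
go([.426,.280,.036],162)
p=bot.camera("wrist"); save(p,"w25.png",(230,80,430,300),2.7)
E
```

```text
t 35.4 at [0.4267 0.2805 0.0395] rot [1.799e+02 1.000e-01 1.613e+02] q [ 33.  -0. -14.  76.  -0.  52.] F [-10.9  -5.8  37.2] open 0.0003
xyz [0.01, -0.02, 0.09] dr [0.003, 0.002, -0.012]
```

View pics/w25.png

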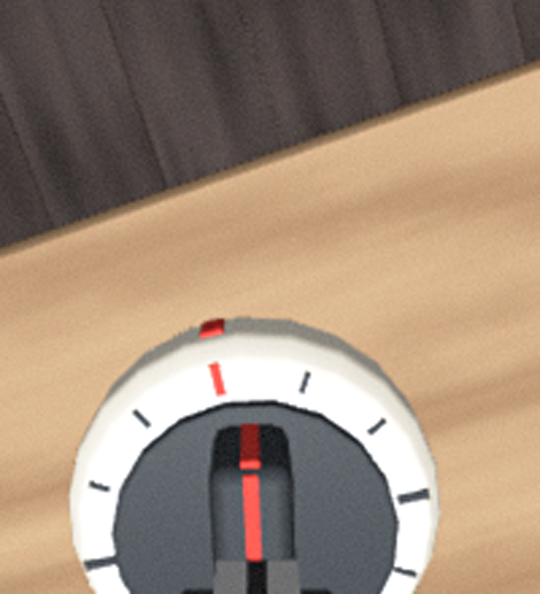

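```bash
python3 - <<'E'
from h import *
p=bot.camera("side"); save(p,"d15.png",(340,200,480,340),4.2)
print(proj(p,[.4267,.2805,.0395]),(proj(p,[.4267,.2805,.0395])[0]-[340,200])*4.2)
p=bot.camera("scene"); save(p,"s4.png",(280,200,420,340),4.2)
print((proj(p,[.4267,.2805,.0395])[0]-[280,200])*4.2)
E
```

```text
[[400.58996158 283.89661514]] [254.47783865 352.36578357]
[278.36253396 293.66246683]
```

View pics/d15.png

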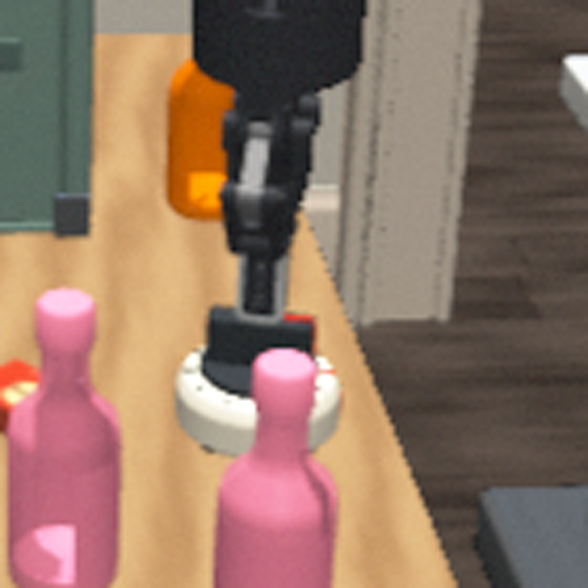

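View pics/s4.png

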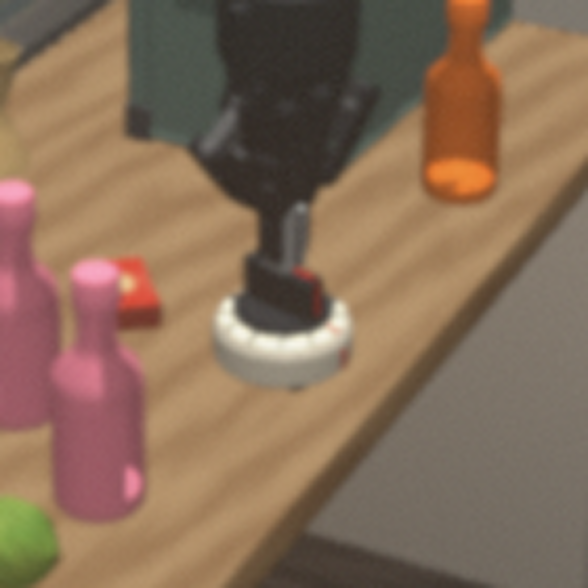

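Call:
step_arm(
  dr=[
    [0,0,0],
    [0,0,0],
    [0,0,0],
    [0,0,0],
    [0,0,0],
    [0,0,0],
    [0,0,0],
    [0,0,0],
  ],
  xyz=[
    [0,0,-0.3],
    [0,0,-1.0],
    [0,0,-1.8],
    [0,0,-2.0],
    [0,0,-2.0],
    [0,0,-2.0],
    [0,0,-2.0],
    [0,0,-2.0],
  ],
  gripper=[0,0.2,0.5,0.5,0.5,0.5,0.5,0.5],
)

```text
time: 36.3
ee_pos: [0.4254, 0.2796, 0.1136]
tcp_rot: [-179.9, -0.1, 161.3]
wrist_force: [0.8, -0.1, 0.5]
opening: 0.043
```

```bash
python3 - <<'E'
from h import *
go([.426,.280,.022],162)
p=bot.camera("wrist"); save(p,"w26.png",(230,80,430,300),2.7)
E
```

```text
t 36.3 at [0.4254 0.2796 0.1136] rot [-1.799e+02 -1.000e-01  1.613e+02] q [33. -1. -7. 84. -0. 52.] F [ 0.8 -0.1  0.5] open 0.043
xyz [-0.02, 0.02, 2.29] dr [-0.003, -0.002, -0.012]
```

View pics/w26.png

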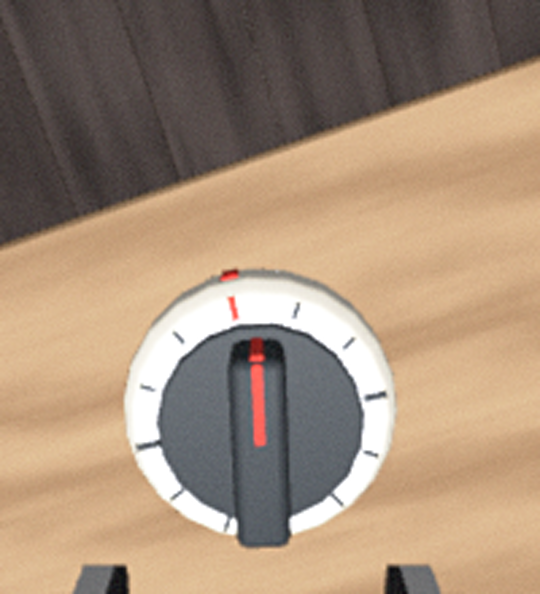

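```bash
python3 - <<'E'
from h import *
p=bot.camera("wrist")
M=lambda a,b:(230+a/2.7,80+b/2.7)
print("disc",onz(p,*M(261.5,420),.034).round(4))
a=onz(p,*M(258,342),.06);b=onz(p,*M(264,545),.06); print("bar",((a+b)/2).round(4),np.linalg.norm(a-b),"dir",np.degrees(np.arctan2(*(a-b)[[1,0]])))
z=onz(p,*M(375,396),.034);t=onz(p,*M(149,445),.034); print("15 dir",np.degrees(np.arctan2(*(z-t)[[1,0]])))
go([.4263,.2788,.045],161.4)
P,R,o=tcp(); C=-p["R"].T@p["t"]; print("cam in tool",R.inv().apply(C-P).round(4))
# fingertip pixel check: triangulate closed tip earlier not possible
E
```

```text
disc [0.4252 0.2813 0.034 ]
bar [0.4237 0.2816 0.06  ] 0.05264113211746091 dir 162.9927938318958
15 dir 84.19128362111354
t 36.4 at [0.4256 0.2798 0.114 ] rot [-1.799e+02 -1.000e-01  1.613e+02] q [33. -1. -7. 84. -0. 52.] F [-0.3 -0.6  0.2] open 0.0425
xyz [-0.03, -0.01, 1.73] dr [-0.002, -0.001, -0.001]
cam in tool [ 7.960e-02  1.000e-04 -1.628e-01]
```

Call:
step_arm(
  dr=[
    [0,0,-0.02],
    [0,0,-0.02],
    [0,0,-0.02],
    [0,0,-0.02],
    [0,0,-0.02],
    [0,0,-0.02],
    [0,0,-0.02],
    [0,0,-0.02],
  ],
  xyz=[
    [0,0,0.5],
    [0,0,1.2],
    [0,0,1.8],
    [0,0,2.1],
    [0,0,2.25],
    [0,0,2.25],
    [0,0,2.25],
    [0,0,2.25],
  ],
  gripper=[0.5,0.5,0.5,0.5,0.5,0.5,0.2,0],
  squeeze=30,
)

```text
time: 37.2
ee_pos: [0.4264, 0.2803, 0.0259]
tcp_rot: [180.0, 0.0, 162.5]
wrist_force: [-0.1, -0.6, 0.2]
opening: 0.0148
```

Call:
step_arm(
  dr=[
    [0,0,0],
    [0,0,0],
    [0,0,0],
    [0,0,0],
    [0,0,0],
    [0,0,0],
    [0,0,0],
    [0,0,0],
  ],
  xyz=[
    [0,0,0],
    [0,0,0],
    [0,0,0],
    [0,0,0],
    [0,0,0],
    [0,0,0],
    [0,0,0],
    [0,0,0],
  ],
  gripper=[0,0,0,0,0,0,0,0],
)

```text
time: 38.0
ee_pos: [0.4264, 0.2803, 0.026]
tcp_rot: [180.0, 0.0, 162.5]
wrist_force: [0.1, -0.1, 6.2]
opening: 0.0131
```

```bash
python3 - <<'E'
from h import *
go([.426,.280,.022],162)
p=bot.camera("wrist"); save(p,"w27.png",(230,80,430,300),2.7)
p=bot.camera("side"); save(p,"d16.png",(340,200,480,340),4.2)
E
```

```text
t 38.0 at [0.4264 0.2803 0.026 ] rot [180.    0.  162.5] q [ 33.   0. -16.  74.  -0.  51.] F [ 0.1 -0.1  6.2] open 0.0131
xyz [0.01, -0.01, 0.1] dr [0.0, 0.001, 0.008]
```

View pics/w27.png

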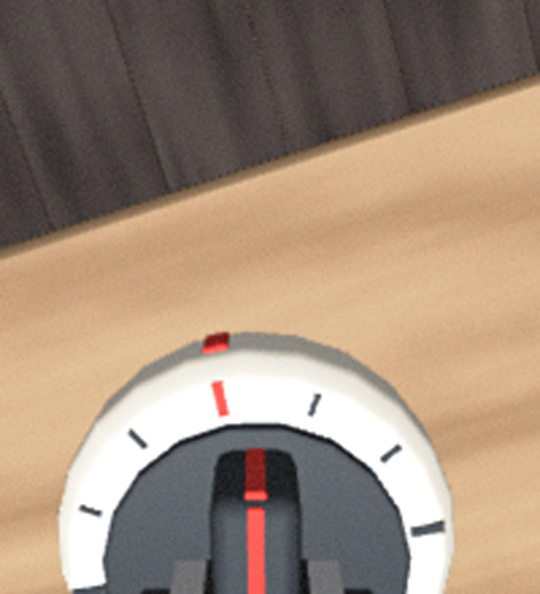

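View pics/d16.png

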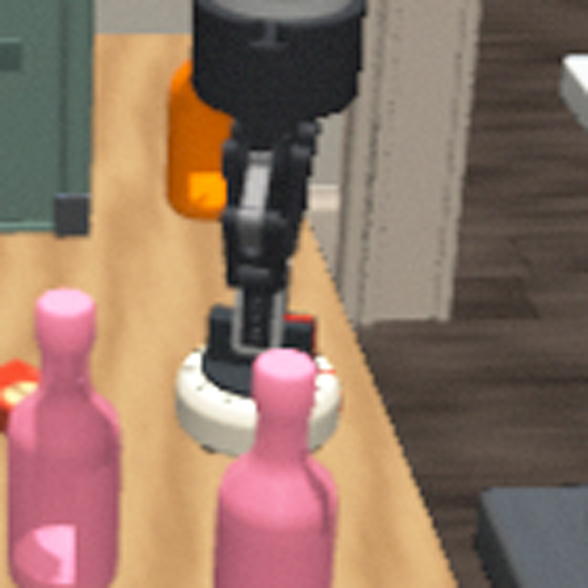

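Call:
step_arm(
  dr=[
    [0,0,0],
    [0,0,0],
    [0,0,0],
    [0,0,0],
    [0,0,0],
    [0,0,0],
    [0,0,0],
    [0,0,0],
  ],
  xyz=[
    [0,0,0.02],
    [0,0,0.04],
    [0,0,0.04],
    [0,0,0.04],
    [0,0,0.04],
    [0,0,0.04],
    [0,0,0.04],
    [0,0,0.04],
  ],
  gripper=[0,0,0,0,0,0,0,0],
  squeeze=40,
)

```text
time: 38.9
ee_pos: [0.4265, 0.2804, 0.0259]
tcp_rot: [179.9, 0.1, 162.5]
wrist_force: [-5.3, -2.9, 18.2]
opening: 0.0128
```

Call:
step_arm(
  dr=[
    [0,0,0.04],
    [0,0,0.12],
    [0,0,0.2],
    [0,0,0.28],
    [0,0,0.36],
    [0,0,0.44],
    [0,0,0.52],
    [0,0,0.6],
  ],
  xyz=[
    [0,0,0],
    [0,0,0],
    [0,0,0],
    [0,0,0],
    [0,0,0],
    [0,0,0],
    [0,0,0],
    [0,0,0],
  ],
  gripper=[0,0,0,0,0,0,0,0],
)

```text
time: 39.7
ee_pos: [0.4264, 0.2802, 0.0259]
tcp_rot: [179.9, 0.0, 127.9]
wrist_force: [-6.1, -4.9, 20.0]
opening: 0.0126
```

```bash
python3 - <<'E'
from h import *
go([.426,.280,.022],54.4)
print(bot.get_obs()["torque"])
p=bot.camera("wrist"); save(p,"w28.png",(180,80,460,320),2.5)
E
```

```text
t 39.7 at [0.4264 0.2802 0.0259] rot [179.9   0.  127.9] q [ 33.   0. -16.  74.  -0.  85.] F [-6.1 -4.9 20. ] open 0.0126
xyz [0.0, -0.01, 0.1] dr [0.002, -0.0, 1.283]
[-1.04180525  1.32086707  0.08935706]
```

View pics/w28.png

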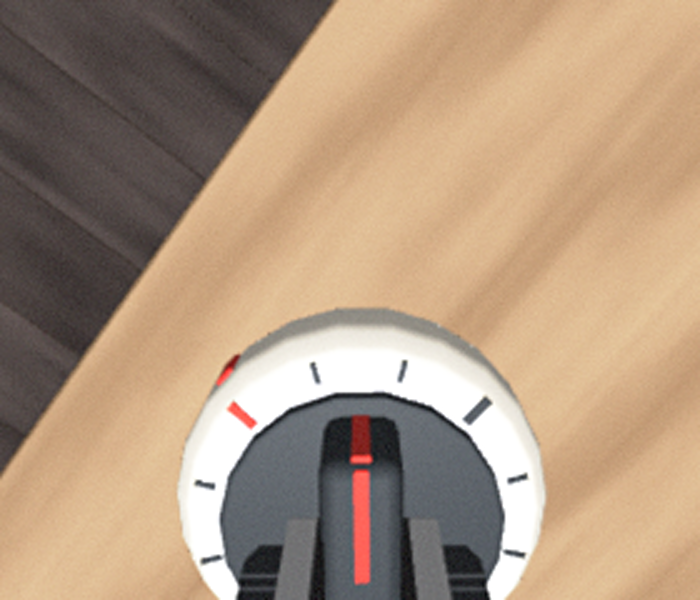

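Call:
step_arm(
  dr=[
    [0,0,0.08],
    [0,0,0.16],
    [0,0,0.24],
    [0,0,0.32],
    [0,0,0.4],
    [0,0,0.48],
    [0,0,0.56],
    [0,0,0.64],
  ],
  xyz=[
    [0,0,-0.01],
    [0,0,-0.01],
    [0,0,-0.01],
    [0,0,-0.01],
    [0,0,-0.01],
    [0,0,-0.01],
    [0,0,-0.01],
    [0,0,-0.01],
  ],
  gripper=[0,0,0,0,0,0,0,0],
)

```text
time: 40.55
ee_pos: [0.4261, 0.2801, 0.0259]
tcp_rot: [180.0, -0.0, 91.2]
wrist_force: [-6.2, -3.5, 17.8]
opening: 0.0127
```

Call:
step_arm(
  dr=[
    [0,0,0.08],
    [0,0,0.16],
    [0,0,0.24],
    [0,0,0.32],
    [0,0,0.4],
    [0,0,0.45],
    [0,0,0.5],
    [0,0,0.5],
  ],
  xyz=[
    [0,0,0],
    [0,0,0],
    [0,0,0],
    [0,0,0],
    [0,0,0],
    [0,0,0],
    [0,0,0],
    [0,0,0],
  ],
  gripper=[0,0,0,0,0,0,0,0],
)

```text
time: 41.35
ee_pos: [0.426, 0.2801, 0.0259]
tcp_rot: [180.0, -0.0, 62.7]
wrist_force: [-6.6, -3.7, 17.8]
opening: 0.0128
```

```bash
python3 - <<'E'
from h import *
go([.426,.280,.022],54.4)
p=bot.camera("wrist"); save(p,"w29.png",(180,80,460,320),2.5)
im=p["image"]; np.save("w29.npy",im)
M=lambda a,b:(180+a/2.5,80+b/2.5)
E
```

```text
t 41.4 at [0.426  0.2801 0.0259] rot [180.   -0.   62.7] q [ 33.   0. -16.  74.  -0. 151.] F [-6.6 -3.7 17.8] open 0.0128
xyz [-0.0, 0.0, 0.1] dr [0.0, -0.0, 0.144]
```

View pics/w29.png

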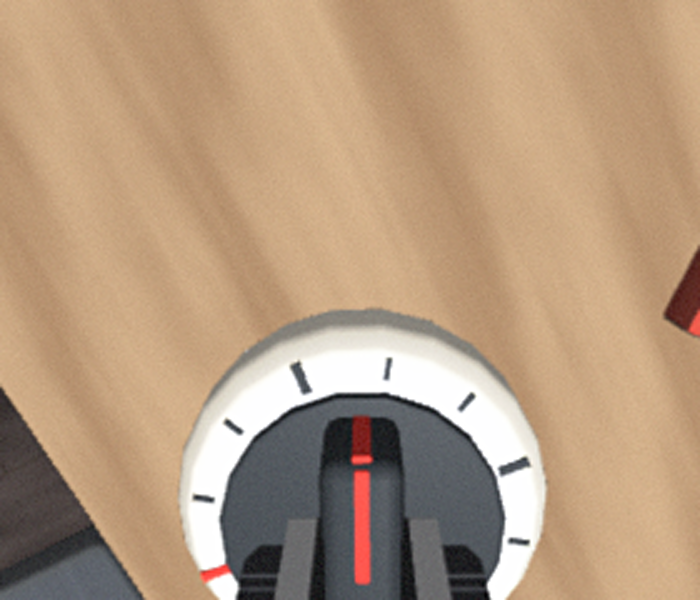

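```bash
python3 - <<'E'
from h import *
p=bot.camera("wrist")
M=lambda a,b:(180+a/2.5,80+b/2.5)
c=np.array([.426,.2803]); pts={0:(215,574),5:(203,498),10:(233,427),15:(301,378),20:(388,369),25:(467,403),30:(514,466),35:(519,542)}
X=np.array([onz(p,*M(*v),.034)[:2] for v in pts.values()])
from scipy.optimize import least_squares
def f(q):
    a=q[2]-np.radians(6*np.array(list(pts)));return (X-(q[:2]+q[3]*np.c_[np.cos(a),np.sin(a)])).ravel()
s=least_squares(f,[.426,.28,np.pi*.97,.034]); print(s.x[:2],np.degrees(s.x[2]),s.x[3],np.abs(s.fun).max()); print("20 at",np.degrees(s.x[2])-120)
a=onz(p,*M(361,420),.06);b=onz(p,*M(363,580),.06);print("line",np.degrees(np.arctan2(*(a-b)[[1,0]])))
E
```

```text
[0.42721249 0.28198171] 174.0767737114271 0.03152247342512136 0.00035639788964880736
20 at 54.07677371142711
line 63.376495830008054
```

Call:
step_arm(
  dr=[
    [0,0,0.05],
    [0,0,0.1],
    [0,0,0.15],
    [0,0,0.15],
    [0,0,0.15],
    [0,0,0.15],
    [0,0,0.15],
    [0,0,0.15],
  ],
  xyz=[
    [0,0,0],
    [0,0,0],
    [0,0,0],
    [0,0,0],
    [0,0,0],
    [0,0,0],
    [0,0,0],
    [0,0,0],
  ],
  gripper=[0,0,0,0,0,0,0,0],
)

```text
time: 42.25
ee_pos: [0.4259, 0.2801, 0.0259]
tcp_rot: [180.0, -0.0, 54.2]
wrist_force: [-6.7, -3.9, 17.2]
opening: 0.0129
```

```bash
python3 - <<'E'
from h import *
from scipy.optimize import least_squares
go([.426,.280,.022],54.1)
p=bot.camera("wrist"); save(p,"w30.png",(180,80,460,320),2.5)
E
```

```text
t 42.2 at [0.4259 0.2801 0.0259] rot [180.   -0.   54.2] q [ 33.   0. -16.  74.   0. 159.] F [-6.7 -3.9 17.2] open 0.0129
xyz [-0.0, 0.0, 0.1] dr [0.0, -0.0, 0.001]
```

View pics/w30.png

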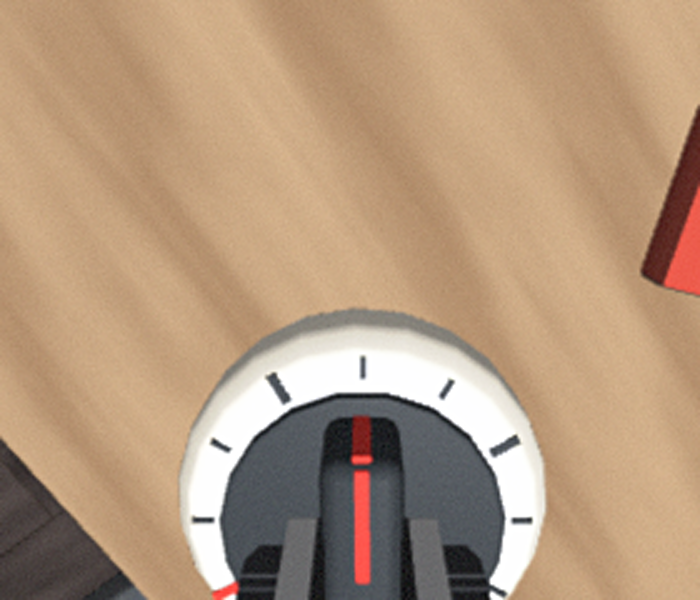

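The pointer at (361,430) lines up with the 20-minute mark at (363,368), so I'll release.

Call:
step_arm(
  dr=[
    [0,0,0],
    [0,0,0],
    [0,0,0],
    [0,0,0],
    [0,0,0],
    [0,0,0],
    [0,0,0],
    [0,0,0],
  ],
  xyz=[
    [0,0,-0.02],
    [0,0,-0.04],
    [0,0,-0.04],
    [0,0,-0.04],
    [0,0,-0.04],
    [0,0,-0.04],
    [0,0,-0.05],
    [0,0,-0.1],
  ],
  gripper=[0,0,0,0.3,0.45,0.45,0.45,0.45],
)

```text
time: 43.1
ee_pos: [0.4256, 0.2798, 0.0274]
tcp_rot: [-180.0, 0.1, 54.2]
wrist_force: [-0.5, 0.0, 1.1]
opening: 0.0382
```

Call:
step_arm(
  dr=[
    [0,0,0],
    [0,0,0],
    [0,0,0],
    [0,0,0],
    [0,0,0],
    [0,0,0],
    [0,0,0],
    [0,0,0],
  ],
  xyz=[
    [0,0,-0.2],
    [0,0,-0.6],
    [0,0,-1.3],
    [0,0,-2.2],
    [0,0,-3.2],
    [0,0,-4.2],
    [0,0,-5.2],
    [0,0,-6.0],
  ],
  gripper=[0.45,0.45,0.45,0.45,0.45,0.45,0.45,0.45],
)

```text
time: 43.9
ee_pos: [0.426, 0.2801, 0.2708]
tcp_rot: [180.0, -0.1, 54.2]
wrist_force: [0.8, -0.3, 0.4]
opening: 0.0382
```

```bash
python3 - <<'E'
from h import *
go([.426,.280,.022],54.1)
p=bot.camera("wrist"); save(p,"w31.png")
save(p,"w31c.png",(260,120,400,260),5)
E
```

```text
t 43.9 at [0.426  0.2801 0.2708] rot [ 1.80e+02 -1.00e-01  5.42e+01] q [ 33.   1.  13. 102.  -0. 159.] F [ 0.8 -0.3  0.4] open 0.0382
xyz [-0.01, -0.0, 6.22] dr [0.001, -0.001, 0.001]
```

View pics/w31c.png

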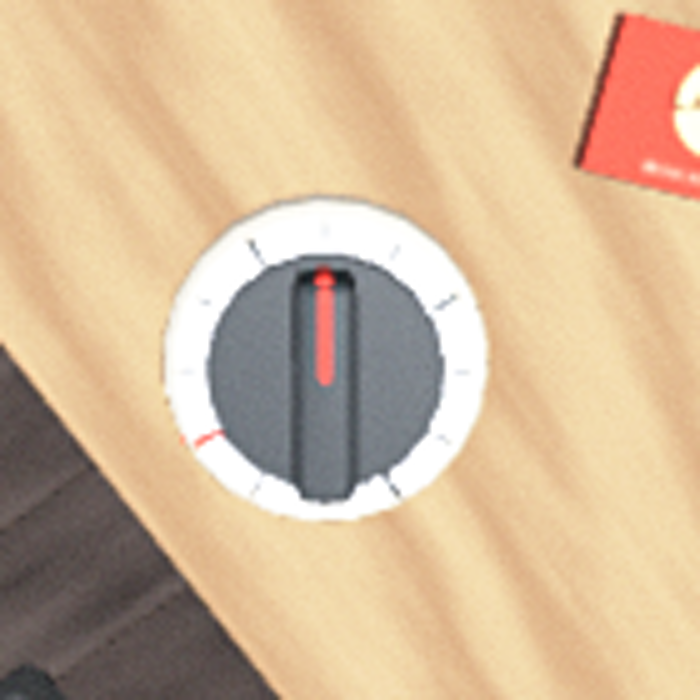

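View pics/w31.png

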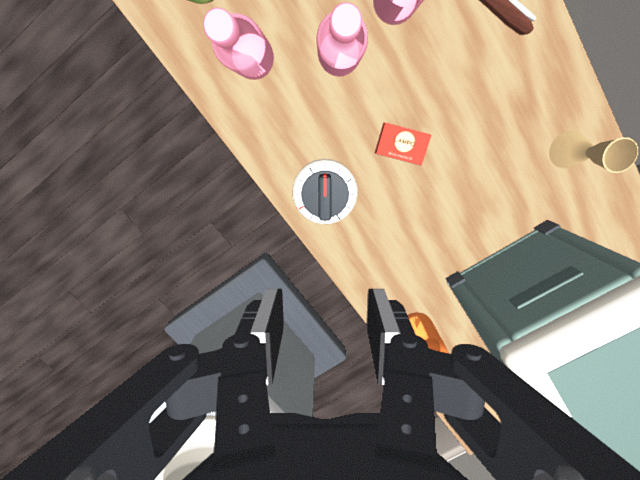

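```bash
python3 - <<'E'
from h import *
p=bot.camera("scene"); save(p,"s5.png",(230,120,430,340),2.6)
p=bot.camera("side"); save(p,"d17.png",(220,120,440,400),2.1)
E
```

```text
(no output)
```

View pics/s5.png

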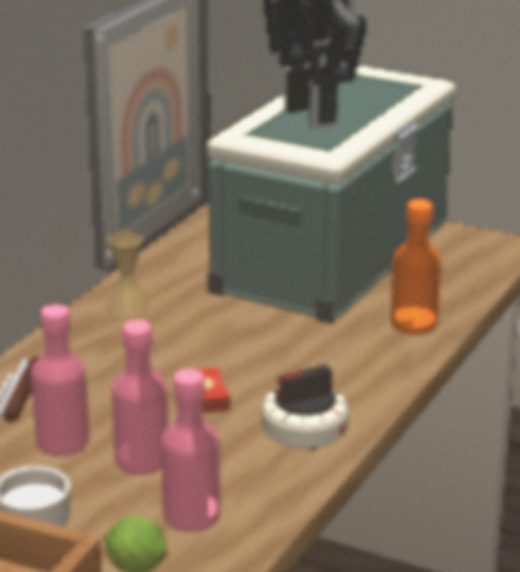

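View pics/d17.png

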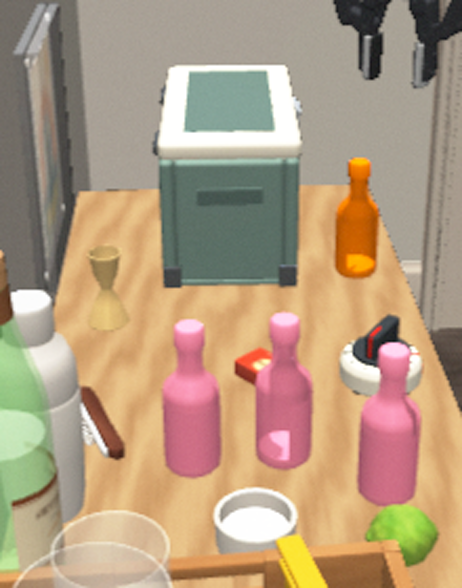

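The lid is shut, the hasp is flat on the front, the timer stands with its front stripe forward, and the jigger, lime and look-alikes are where they were. I'm handing in the job.

```bash
python3 - <<'E'
from workcell import bot
print(bot.job_done())
E
```

```text
the job is handed in; nothing more can be done
None
```

The job is done and handed in at about 44 s of the 210 s allowed; the simulator gave no verdict.

- **Bottles:** All three brown bottles present (two red caps, one green) are standing upright in a row in the chest. I saw no fourth brown bottle in any view. The last look inside, before I shut the lid, showed all three upright.
- **Lid and hasp:** The lid is shut. The first push on the hasp stopped short, because the wider part of the fingers pressed on its hinge at about 38 N. I tilted the gripper and pressed again. The hasp's tip and hinge then both measured at the same distance out (x about 0.473 m), with the loop showing through the slot, so it lies flat.
- **Timer:** The pointer lines up with the 20-minute mark. I turned it while pressing down with about 17–20 N, and the body did not turn. Its front is still about 6° off square to the bench edge, as it was at the start.
- **Left alone:** The jigger, lime, and the pink and orange bottles look unmoved in the final pictures.

**Forces and a mismatch:**
- The fingers touched about 20 mm higher than the reported tool position implied. On my first try at the timer they therefore closed above the grip bar and pressed on it with about 37 N. The timer did not move and I corrected the height.
- The final push on the hasp reached about 54 N sideways with the fingertips, under the 120 N wrist limit.

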